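Put the balance's check weights away

TASK

The four steel check weights were left stacked on the pan of the bench balance. Take the stack apart and put each weight away in the storage cup of its own size, the smallest in the smallest cup and so on up to the largest, lying flat on the cup's floor inside the rim. Set the weights down without dropping or toppling any, and leave the little white pot and the glass vial beside the cups where they stand.

Things in the scene. Friction and masses are not known exactly. Their poses are not given: they have to be found in the camera images.
- weight_xl: the largest of four round steel disc weights, 64 mm diameter, 24 mm high, about 520 g; at the start it is at the bottom of the stack, on the round dark pan (124 mm across, its top 52 mm above the worktop) of the white bench balance (200 x 170 mm, fixed) (the discs are stacked by size, each a few mm off the centre of the one below, so at least 2 mm of ledge shows all round). Origin: centre of its underside; z up along its axis. Any grasp across the diameter will do.
- weight_l: the second largest of four round steel disc weights, 52 mm diameter, 24 mm high, about 340 g; at the start it is second from the bottom of the stack (the discs are stacked by size, each a few mm off the centre of the one below, so at least 2 mm of ledge shows all round). Origin: centre of its underside; z up along its axis. Any grasp across the diameter will do.
- weight_m: the third largest of four round steel disc weights, 40 mm diameter, 24 mm high, about 200 g; at the start it is third from the bottom of the stack (the discs are stacked by size, each a few mm off the centre of the one below, so at least 2 mm of ledge shows all round). Origin: centre of its underside; z up along its axis. Any grasp across the diameter will do.
- weight_s: the smallest of four round steel disc weights, 28 mm diameter, 24 mm high, about 100 g; at the start it is at the top of the stack (the discs are stacked by size, each a few mm off the centre of the one below, so at least 2 mm of ledge shows all round). Origin: centre of its underside; z up along its axis. Any grasp across the diameter will do.
- cup_xl: the largest of four low round grey plastic storage cups with a brown cork floor, for the largest weight; recess 80 mm across (16 mm wider than its weight), outer diameter 92 mm; floor 4 mm above the worktop, rim 4 mm above the floor. Fixed to the worktop. Origin: centre of its underside, on the worktop; z up.
- cup_l: the second largest of four low round grey plastic storage cups with a brown cork floor, for the second largest weight; recess 68 mm across (16 mm wider than its weight), outer diameter 80 mm; floor 4 mm above the worktop, rim 4 mm above the floor. Fixed to the worktop. Origin: centre of its underside, on the worktop; z up.
- cup_m: the third largest of four low round grey plastic storage cups with a brown cork floor, for the third largest weight; recess 56 mm across (16 mm wider than its weight), outer diameter 68 mm; floor 4 mm above the worktop, rim 4 mm above the floor. Fixed to the worktop. Origin: centre of its underside, on the worktop; z up.
- cup_s: the smallest of four low round grey plastic storage cups with a brown cork floor, for the smallest weight; recess 44 mm across (16 mm wider than its weight), outer diameter 56 mm; floor 4 mm above the worktop, rim 4 mm above the floor. Fixed to the worktop. Origin: centre of its underside, on the worktop; z up.
- septa_pot: bystander: a small white lidded pot, 41 mm diameter, 42 mm high, standing upright on the worktop; origin: centre of its underside. Leave it alone.
- headspace_vial: bystander: a small glass vial with a white cap, 22 mm diameter, 62 mm high, standing upright on the worktop; origin: centre of its underside. Leave it alone.
Not all that is in view belongs to the job. What is shaped like the weight_l but blue or yellow is not meant.

How it is judged:
By the outcome, as a careful person would: the job done as asked, in the order asked, and still so for the second after the job is handed in, with the robot touching nothing.
It also fails if it takes over 112 s, if anything falls off the work surface, if the arm or the gripper's body presses on something with over 40 N, if the wrist force passes 120 N, or if a joint passes its speed limit or range.

ROBOT

A 7-joint arm with a two-finger parallel gripper is mounted at the origin on a cart in front of the work surface, level with it; the furniture and walls round the work are solid. World frame = base frame: x ahead of the robot, y to its left, z up, the work surface at z = 0. Lengths are in m, angles in rad, forces in N, time in s.
With the tool pointing down it reaches from about 0.4 to 0.875 m from the base axis. Payload 19.3 kg.
Tool frame: the origin (TCP) lies at the very end of the fingers, on their centre line; the grasp point (between the pads) lies 19 mm behind it; z points along the fingers, y is the direction in which the jaws open and shut (so a half turn about z gives the same grasp; the last joint's range is limited). The gripper opens to 85 mm and grips with 20 to 120 N. Pads are 22 mm wide; open, the fingers measure 114 mm over their backs; the gripper's body (76 mm by 85 mm) begins 54 mm behind the grasp point. The pads swing forward as they close: fully open they stand 13 mm farther back than shut.
Start: joints at [1.144, 0.521, -0.036, 1.599, 0.021, 1.021, -0.113], TCP at [0.218, -0.586, 0.231] pointing down, gripper open.
Joint ranges: [-2.91, 2.91], [-0.3, 2.13], [-1.5, 1.42], [0.17, 2.43], [-1.26, 4.41], [0.16, 1.93], [-2.52, 2.52]. Speed limits (rad/s): [1.89, 1.89, 2.39, 2.39, 3.01, 3.01, 3.01].

INTERFACE

Orientations are given as [roll, pitch, yaw] about the fixed x, y, z axes, in that order (R = Rz(yaw) Ry(pitch) Rx(roll)).
In Python, from workcell import bot gives the robot as it stands. The module is installed in compiled form; this text tells all that it offers.
- The arm moves only by the shell command python3 -m inch 'ROWS' [FORCE]. ROWS is JSON, a list of rows, each an object of numbers: "dx", "dy", "dz": the shift along the tool's x, y, z in mm; "rx", "ry", "rz": the turn, a rotation vector about the tool's x, y, z in rad; "hand": the closure, from -1 (fully open) to 1 (shut), so that 0 is half open. In form: [{"dx": .., "dy": .., "dz": .., "rx": .., "ry": .., "rz": .., "hand": ..}, ...]. A call has 1 to 10 rows; each row shifts and turns the commanded pose from where the row before left it, along the tool's axes as they then stand; what a row does not reach is not made up. A row lasts 1/10 s, in which the tool goes at most 50 mm and 8.59 degrees, less where a joint would pass 70% of its speed; a pose out of reach is approached as far as the arm can. A call with a gripper value outside its range is refused whole. The fingers move at their own pace and stop on an object; FORCE is the grip in N (left out, the last holds). Time passes only in rows, so rows that do not move let the fingers close. It gives the time, the measured TCP pose, the force and the opening at its end, in the units of the state.
- bot.observe(): the state, without advancing time (a new reading comes with each control period).
- bot.grab_frame(name): name is "side" or "top"; returns (picture, depth): 420x560x3 uint8, red, green, blue; 420x560 float32, m along the optical axis (not along the pixel's ray), 0 where there is no reading.
- bot.get_calibration(name): a dict with "vertical_fov" (degrees; the focal length in pixels is half the picture's height over the tangent of half this angle, whatever the lens; pixels are square), "cx", "cy" (the principal point, pixels), "k1" (the pictures are not rectified: a ray, as slopes to the right and down, at radius r is drawn at 1 + k1 r^2 times it, then the intrinsics apply), "origin" and "orientation" of the camera in the world. Camera axes: x right, y down, z forward; pixel columns grow to the right and rows downward; lengths in m; the calibration is good to about 2 mm. A picture is of the moment at which its call begins. get_calibration takes no time and is no camera call.
- bot.job_done(): hands the job in, once; it reports no verdict.
Trained networks look in the newest picture that a camera, given by its name, has taken for a name from the list of things; names that differ only in an ending like _2 or _b are one class to them, and where a whole thing is asked for, a point or a joint stands for the part that bears it (a point fixed in the world has none). Each returns a list of dicts, best first, with "score" (0 to 1); they miss things now and then, are a little off and sometimes report something else, mostly with a low value. They report only what shows in the picture. A call takes as long as a camera call. They do not tell look-alikes from the thing itself.
- bot.trace(camera, target): "region" (420x560 bool, what is visible of it) and "box" ([left, top, right, bottom] in pixels, round what is visible of it).
- bot.tip_of(camera, target): "centre" ([row, column] in pixels: a listed point, or the origin of a listed thing).
The state is a dict: "clock": time; "qpos": joint angles; "qd": joint speeds; "joint_efforts": joint torques, N m; "position": TCP position; "tool_rot": TCP orientation; "force": force on the tool from outside, world axes, zero at the start; "moment": the same for the moment, N m; "grip_width": finger opening in m.
Only numpy, scipy, OpenCV 4.12 (cv2) and the standard library are available. Lean on these libraries where they do the work, as an engineer would, in place of code of your own. Each camera call takes 0.05 s, during which the arm holds its last target.

## Working session

There is one attempt and no reset: what is moved stays moved. The work goes in short steps, Python scripts to look and compute and a shell command to move; the robot and the scene stay as the last step left them, time stands still between calls to the robot, and variables do not carry over. Pictures are saved under pics/ and viewed, and the job is handed in when it is done.

```bash
mkdir -p pics
python3 - <<'E'
from workcell import bot
import cv2
print(bot.observe())
for n in ("side","top"):
    p,d=bot.grab_frame(n); cv2.imwrite(f"pics/{n}0.png",p[:,:,::-1]); print(n,bot.get_calibration(n))
E
```

```text
{'clock': 0.0, 'qpos': array([ 1.14380925,  0.52198036, -0.03633946,  1.60000803,  0.02116351,
        1.02110708, -0.11279689]), 'qd': array([ 0.00010943,  0.00122819,  0.00168348, -0.00022904, -0.00178632,
        0.00013985,  0.00020474]), 'joint_efforts': array([ 1.67228376e-03, -9.27088308e+01,  1.98062003e+00, -3.69914997e+01,
        1.78779551e-02,  8.36724008e-03, -6.36904451e-05]), 'position': array([ 0.21815267, -0.58532696,  0.23074655]), 'tool_rot': array([-3.14047382e+00,  4.35549157e-05,  3.56771609e-01]), 'force': array([-0.6291538 , -0.22742279, -0.07085148]), 'moment': array([-0.01876069, -0.03399611, -0.00738145]), 'grip_width': 0.08560646656316384}
side {'vertical_fov': 56.870548801521196, 'cx': 278.9685668158818, 'cy': 210.12976685654468, 'k1': 0.02031397965685095, 'origin': array([ 0.30243729, -0.8668811 ,  0.49166205]), 'orientation': array([-1.9921851 ,  0.02784802, -0.25229755])}
top {'vertical_fov': 51.716224136442925, 'cx': 276.8300109097438, 'cy': 208.72185383613171, 'k1': 0.02336579900456826, 'origin': array([ 0.28761716, -0.02641609,  1.31456217]), 'orientation': array([-2.9631524 , -0.02822655, -1.55222126])}
```

View pics/side0.png

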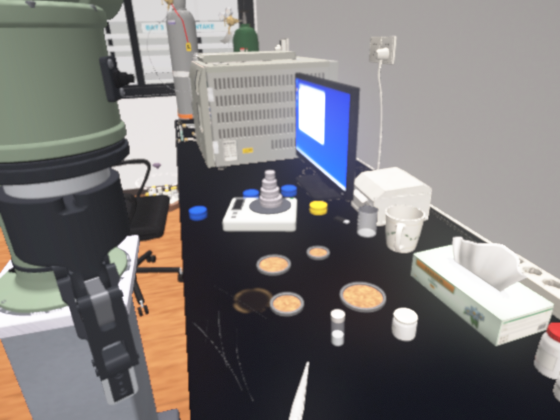

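View pics/top0.png

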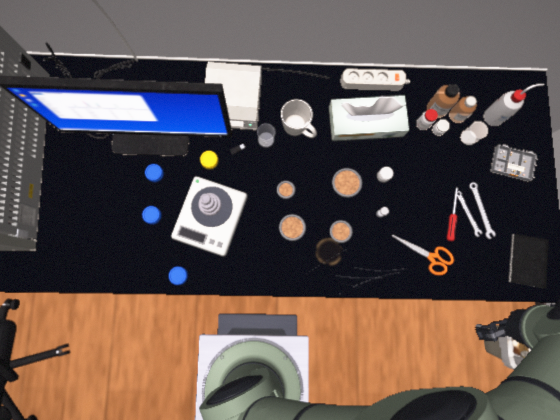

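The side view shows the stack at about (269,190) and the cups at (274,264), (318,252), (287,303) and (363,296). The dark ring at (253,300) is just a stain. In the top view the stack is at (208,204) and the cups at (286,190), (347,182), (292,227) and (341,231), with the stain at (328,251). The pot is at (386,174) and the vial at (382,212). The blue and yellow discs at (154,172), (151,214), (178,275) and (209,159) are look-alikes to leave alone. Next I measure.

```bash
cat > h.py <<'E'
import numpy as np, cv2
from scipy.spatial.transform import Rotation as R
from workcell import bot
def cam(n):
    c=bot.get_calibration(n); f=210/np.tan(np.radians(c["vertical_fov"]/2))
    return f,c["cx"],c["cy"],c["k1"],np.array(c["origin"]),R.from_euler('xyz',c["orientation"]).as_matrix()
def ray(n,u,v):
    f,cx,cy,k,o,M=cam(n); d=np.array([(np.asarray(u)-cx)/f,(np.asarray(v)-cy)/f]); s=d.copy()
    for _ in range(10): s=d/(1+k*(s**2).sum(0))
    return s
def pt_depth(n,u,v,z):
    f,cx,cy,k,o,M=cam(n); s=ray(n,u,v); return o+(M@np.array([s[0]*z,s[1]*z,z*np.ones_like(s[0])])).T
def pt_plane(n,u,v,h):
    f,cx,cy,k,o,M=cam(n); s=ray(n,u,v); d=(M@np.array([s[0],s[1],np.ones_like(s[0])])).T
    return o+d*((h-o[2])/d[...,2])[...,None]
def proj(n,p):
    f,cx,cy,k,o,M=cam(n); q=(np.atleast_2d(p)-o)@M; s=q[:,:2]/q[:,2:]; s=s*(1+k*(s**2).sum(1,keepdims=True)); return s*f+[cx,cy]
def tri(obs):
    A=np.zeros((3,3));b=np.zeros(3);rs=[]
    for n,u,v in obs:
        f,cx,cy,k,o,M=cam(n); s=ray(n,u,v); d=M@np.array([s[0],s[1],1]); d/=np.linalg.norm(d); P=np.eye(3)-np.outer(d,d); A+=P;b+=P@o; rs.append((P,o))
    x=np.linalg.solve(A,b); return x,[np.linalg.norm(P@(x-o))*1000 for P,o in rs]
E
python3 - <<'E'
from h import *
import cv2
np.set_printoptions(precision=4,suppress=True)
for t in ["weight_s","weight_m","weight_l","weight_xl","cup_s","cup_m","cup_l","cup_xl","septa_pot","headspace_vial"]:
    for n in ("top","side"):
        for r in bot.trace(n,t)[:2]:
            p,d=(None,None)
            m=r["region"]; v,u=np.nonzero(m); print(t,n,round(r["score"],2),np.round(r["box"]).astype(int),m.sum(),(u.mean().round(1),v.mean().round(1)))
E
python3 - <<'E'
import cv2
a=cv2.imread('pics/top0.png')[150:280,140:410]; b=cv2.imread('pics/side0.png')[160:350,210:440]
cv2.imwrite('pics/ct.png',cv2.resize(a,(780,375),interpolation=cv2.INTER_CUBIC)); cv2.imwrite('pics/cs.png',cv2.resize(b,(700,578),interpolation=cv2.INTER_CUBIC))
E
```

```text
weight_s top 0.8 [148 163 168 183] 256 (np.float64(153.8), np.float64(172.6))
weight_s top 0.66 [198 193 211 204] 81 (np.float64(204.9), np.float64(199.1))
weight_s side 0.66 [261 181 277 190] 125 (np.float64(268.4), np.float64(185.2))
weight_s side 0.63 [243 192 258 198] 121 (np.float64(249.9), np.float64(194.0))
weight_m top 0.8 [148 163 168 183] 256 (np.float64(153.8), np.float64(172.6))
weight_m top 0.66 [198 193 211 204] 81 (np.float64(204.9), np.float64(199.1))
weight_m side 0.66 [261 181 277 190] 125 (np.float64(268.4), np.float64(185.2))
weight_m side 0.63 [243 192 258 198] 121 (np.float64(249.9), np.float64(194.0))
weight_l top 0.8 [148 163 168 183] 256 (np.float64(153.8), np.float64(172.6))
weight_l top 0.66 [198 193 211 204] 81 (np.float64(204.9), np.float64(199.1))
weight_l side 0.66 [261 181 277 190] 125 (np.float64(268.4), np.float64(185.2))
weight_l side 0.63 [243 192 258 198] 121 (np.float64(249.9), np.float64(194.0))
weight_xl top 0.4 [213 211 218 214] 15 (np.float64(216.9), np.float64(209.1))
weight_xl top 0.15 [276 215 304 243] 520 (np.float64(291.6), np.float64(22
[... 1029 characters left out ...]
 245 331 260] 259 (np.float64(316.5), np.float64(252.8))
cup_xl top 0.7 [333 166 360 200] 665 (np.float64(346.2), np.float64(182.3))
cup_xl side 0.92 [344 282 383 310] 1008 (np.float64(362.9), np.float64(296.9))
cup_xl side 0.56 [332 311 344 348] 413 (np.float64(337.7), np.float64(326.8))
septa_pot top 0.55 [377 169 392 183] 161 (np.float64(384.9), np.float64(173.7))
septa_pot top 0.52 [278 182 294 196] 247 (np.float64(284.8), np.float64(189.0))
septa_pot side 0.89 [395 308 417 339] 672 (np.float64(404.3), np.float64(323.6))
headspace_vial top 0.45 [377 210 385 219] 78 (np.float64(382.1), np.float64(211.3))
headspace_vial side 0.56 [333 308 343 345] 396 (np.float64(338.0), np.float64(326.4))
```

View pics/ct.png

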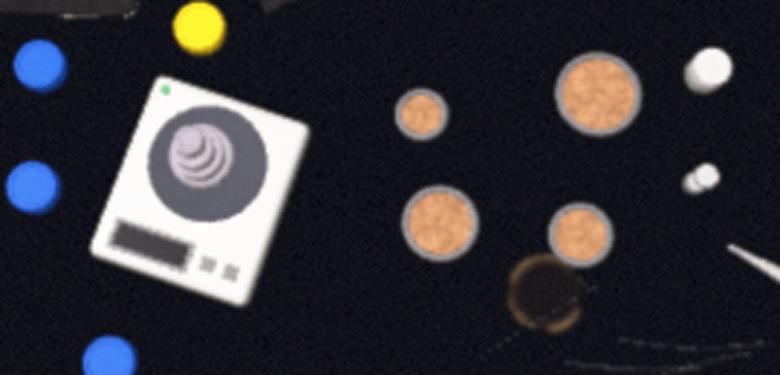

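View pics/cs.png

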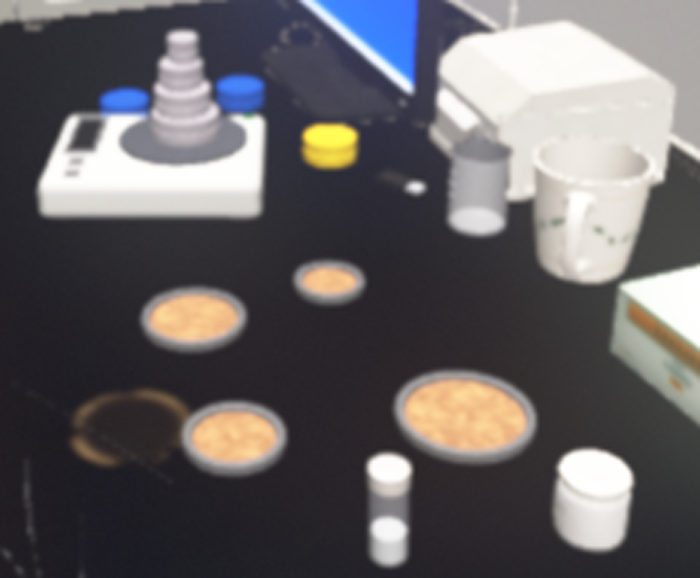

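Run:
```python
from h import *
np.set_printoptions(precision=4,suppress=True)
F={}
for n in ("top","side"):
    F[n]=bot.grab_frame(n); np.savez(f"f_{n}.npz",p=F[n][0],d=F[n][1])
cups={"s":((286,190),(318,252),.022),"m":((341,231),(287,303),.028),"l":((292,227),(274,264),.034),"xl":((347,182),(363,296),.040)}
for k,(a,b,r) in cups.items():
    o=[]
    for n,(u0,v0) in (("top",a),("side",b)):
        p,d=F[n]; hsv=cv2.cvtColor(p,cv2.COLOR_RGB2HSV)
        m=((hsv[...,1]>70)&(hsv[...,2]>90)&(p[...,0]>p[...,2]+40)).astype(np.uint8)
        nl,lab=cv2.connectedComponents(m); mm=lab==lab[v0,u0]; v,u=np.nonzero(mm)
        P=pt_plane(n,u,v,.004); c=P.mean(0); q=(P-c)[:,:2]
        D=pt_depth(n,u,v,d[v,u]); ok=d[v,u]>0
        print(k,n,len(u),"c",c[:2],"r_eq",2*np.sqrt(np.linalg.eigvalsh(np.cov(q.T))),"depthmed",np.median(D[ok],0)); o.append((n,*[u.mean(),v.mean()]))
    print("  tri",tri(o))
p,d=F["top"]; v,u=np.mgrid[185:222,190:232]; v=v.ravel();u=u.ravel()
D=pt_depth("top",u,v,d[v,u])
for lo,hi in((.04,.06),(.066,.086),(.09,.11),(.114,.134),(.138,.158)):
    s=(D[:,2]>lo)&(D[:,2]<hi); print(lo,s.sum(),D[s].mean(0),D[s].min(0),D[s].max(0),np.median(D[s,2]))
```

```text
s top 144 c [ 0.587  -0.0846] r_eq [0.0209 0.0218] depthmed [ 0.587  -0.0836  0.0037]
s side 113 c [ 0.5896 -0.0819] r_eq [0.02   0.0217] depthmed [ 0.5895 -0.0825  0.0044]
  tri (array([ 0.5876, -0.0847,  0.0056]), [np.float64(1.0090321591114682), np.float64(1.009032159111362)])
m top 243 c [ 0.4602 -0.2548] r_eq [0.0267 0.0274] depthmed [ 0.4602 -0.2542  0.004 ]
m side 359 c [ 0.4619 -0.2539] r_eq [0.0262 0.0279] depthmed [ 0.4617 -0.2551  0.0048]
  tri (array([ 0.4609, -0.2548,  0.0045]), [np.float64(0.754437669302922), np.float64(0.7544376693028667)])
l top 365 c [ 0.4692 -0.106 ] r_eq [0.033  0.0333] depthmed [ 0.4692 -0.1063  0.0037]
l side 333 c [ 0.4708 -0.1042] r_eq [0.0326 0.0336] depthmed [ 0.4705 -0.1047  0.0046]
  tri (array([ 0.4697, -0.106 ,  0.005 ]), [np.float64(0.6753889518554509), np.float64(0.6753889518554291)])
xl top 482 c [ 0.6141 -0.2753] r_eq [0.0392 0.0394] depthmed [ 0.6143 -0.276   0.0032]
xl side 710 c [ 0.6164 -0.2752] r_eq [0.0384 0.0397] depthmed [ 0.6158 -0.2763  0.0046]
  tri (array([ 0.6151, -0.2757,  0.004 ]), [np.float64(1.1194916233206609), np.float64(1.119491623320678)])
0.04 957 [0.5248 0.1361 0.0502] [0.4738 0.077  0.04  ] [0.5853 0.2033 0.0595] 0.05072273724550591
0.066 113 [0.5175 0.1295 0.0757] [0.4917 0.1083 0.0662] [0.5548 0.1719 0.0848] 0.07531009033740643
0.09 92 [0.514  0.1339 0.0988] [0.4963 0.1165 0.0905] [0.546  0.1648 0.1091] 0.0987540379443127
0.114 82 [0.5151 0.138  0.1229] [0.5015 0.1228 0.1146] [0.5407 0.1619 0.1336] 0.1227250419968785
0.138 81 [0.5237 0.1429 0.1464] [0.5108 0.1289 0.139 ] [0.5357 0.1559 0.1518] 0.14642788310806187
```

Run:
```python
from h import *
np.set_printoptions(precision=3,suppress=True)
f=np.load("f_top.npz");d=f["d"]
v,u=np.mgrid[0:420,0:560];v=v.ravel();u=u.ravel();D=pt_depth("top",u,v,d[v,u])
ok=d[v,u]>0
for nm,(uu,vv) in dict(pot=(386,174),vial=(382,212)).items():
    s=ok&(abs(u-uu)<12)&(abs(v-vv)<12)&(D[:,2]>.03); print(nm,np.median(D[s],0),D[s].max(0))
s=ok&(D[:,2]>.1)&(np.hypot(D[:,0]-.52,D[:,1]-.14)<.25)&(np.hypot(D[:,0]-.52,D[:,1]-.14)>.05)
print(s.sum(),D[s].min(0),D[s].max(0))
f=np.load("f_side.npz");d=f["d"];v,u=np.mgrid[160:215,240:300];v=v.ravel();u=u.ravel();D=pt_depth("side",u,v,d[v,u])
for lo,hi in((.127,.140),(.144,.152)):
    s=(D[:,2]>lo)&(D[:,2]<hi)&(D[:,1]<.25)&(D[:,0]<.6); print(lo,s.sum(),D[s].mean(0),D[s].min(0),D[s].max(0))
for b in [(261,277,.0)]: pass
for c in ([.5235,.1425,.148],):
  for z in (.148,.124): print(proj("side",[c[0],c[1],z]),proj("top",[c[0],c[1],z]))
```

```text
pot [ 0.638 -0.389  0.04 ] [ 0.657 -0.37   0.047]
vial [ 0.516 -0.372  0.059] [ 0.528 -0.363  0.067]
3570 [0.731 0.083 0.1  ] [0.756 0.273 0.371]
0.127 43 [0.521 0.13  0.133] [0.51  0.125 0.127] [0.536 0.139 0.14 ]
0.144 34 [0.522 0.136 0.147] [0.509 0.126 0.144] [0.534 0.15  0.149]
[[268.826 171.482]] [[204.644 198.103]]
[[269.155 179.6  ]] [[205.813 199.838]]
```

```bash
python3 -m inch '[{"dy":-10,"rz":0.1},{"dy":-25,"rz":0.1},{"dy":-40,"rz":0.1},{"dy":-40,"rz":0.057},{"dy":-40,"dx":20},{"dy":-40,"dx":20},{"dy":-40,"dx":20},{"dy":-40,"dx":20},{"dy":-40,"dx":20},{"dy":-40,"dx":20}]' 40
```

```text
schema error: expected keys dx, dy, dz, rx, ry, rz, hand
```

```bash
python3 -m inch '[{"dx":0,"dy":-10,"dz":0,"rx":0,"ry":0,"rz":0.1,"hand":-1},{"dx":0,"dy":-25,"dz":0,"rx":0,"ry":0,"rz":0.1,"hand":-1},{"dx":0,"dy":-40,"dz":0,"rx":0,"ry":0,"rz":0.1,"hand":-1},{"dx":0,"dy":-40,"dz":0,"rx":0,"ry":0,"rz":0.057,"hand":-1},{"dx":20,"dy":-40,"dz":0,"rx":0,"ry":0,"rz":0,"hand":-1},{"dx":20,"dy":-40,"dz":0,"rx":0,"ry":0,"rz":0,"hand":-1},{"dx":20,"dy":-40,"dz":0,"rx":0,"ry":0,"rz":0,"hand":-1},{"dx":20,"dy":-40,"dz":0,"rx":0,"ry":0,"rz":0,"hand":-1},{"dx":20,"dy":-30,"dz":0,"rx":0,"ry":0,"rz":0,"hand":-1},{"dx":10,"dy":-20,"dz":0,"rx":0,"ry":0,"rz":0,"hand":-1}]' 40
```

```text
clock: 2.2
position: [0.3113, -0.2606, 0.2316]
tool_rot: [3.141, -0.001, 0.002]
force: [-0.1, 0.0, -0.3]
grip_width: 0.0853
```

```bash
python3 -m inch '[{"dx":10,"dy":-20,"dz":0,"rx":0,"ry":0,"rz":0,"hand":-1},{"dx":25,"dy":-45,"dz":0,"rx":0,"ry":0,"rz":0,"hand":-1},{"dx":25,"dy":-45,"dz":0,"rx":0,"ry":0,"rz":0,"hand":-1},{"dx":25,"dy":-45,"dz":0,"rx":0,"ry":0,"rz":0,"hand":-1},{"dx":25,"dy":-45,"dz":0,"rx":0,"ry":0,"rz":0,"hand":-1},{"dx":25,"dy":-45,"dz":0,"rx":0,"ry":0,"rz":0,"hand":-1},{"dx":25,"dy":-45,"dz":0,"rx":0,"ry":0,"rz":0,"hand":-1},{"dx":25,"dy":-45,"dz":0,"rx":0,"ry":0,"rz":0,"hand":-1},{"dx":15,"dy":-40,"dz":0,"rx":0,"ry":0,"rz":0,"hand":-1},{"dx":11,"dy":-27,"dz":0,"rx":0,"ry":0,"rz":0,"hand":-1}]'; python3 -m inch '[{"dx":0,"dy":0,"dz":0,"rx":0,"ry":0,"rz":0,"hand":-1}]'
python3 - <<'E'
from h import *
for n in ("side","top"):
    p,d=bot.grab_frame(n); cv2.imwrite(f"pics/{n}1.png",p[:,:,::-1])
E
```

```text
clock: 3.2
position: [0.5166, 0.1334, 0.2313]
tool_rot: [-3.141, -0.0, 0.002]
force: [0.3, -0.8, 0.2]
grip_width: 0.0855
clock: 3.3
position: [0.5166, 0.1345, 0.2311]
tool_rot: [-3.14, -0.0, 0.004]
force: [-0.6, -0.9, 1.2]
grip_width: 0.0856
```

View pics/side1.png

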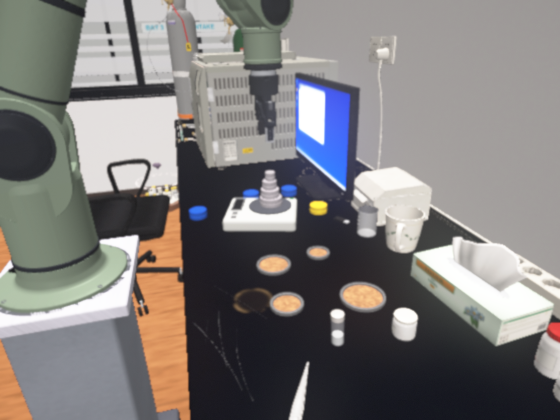

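View pics/top1.png

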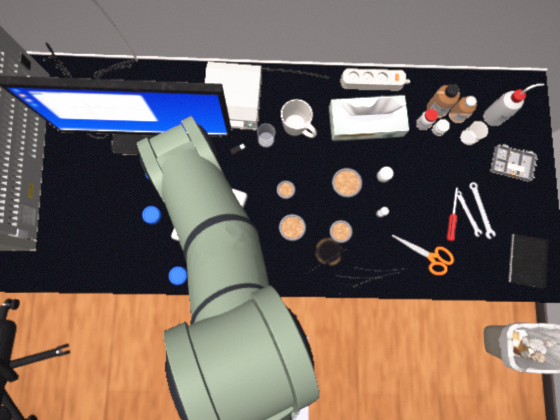

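```bash
python3 - <<'E'
from h import *
np.set_printoptions(precision=3,suppress=True)
p,d=bot.grab_frame("top");v,u=np.mgrid[115:200,130:240];v=v.ravel();u=u.ravel();D=pt_depth("top",u,v,d[v,u])
for lo in np.arange(.15,.9,.05):
    s=(d[v,u]>0)&(D[:,2]>lo)&(D[:,2]<lo+.05)&(D[:,0]<.725)
    if s.any(): print(lo.round(2),s.sum(),D[s].min(0),D[s].max(0))
E
python3 -m inch '[{"dx":3,"dy":-3,"dz":10,"rx":0,"ry":0,"rz":0.003,"hand":-1},{"dx":3,"dy":-3,"dz":20,"rx":0,"ry":0,"rz":0,"hand":-1},{"dx":0,"dy":0,"dz":20,"rx":0,"ry":0,"rz":0,"hand":-1},{"dx":0,"dy":0,"dz":10,"rx":0,"ry":0,"rz":0,"hand":-1},{"dx":0,"dy":0,"dz":0,"rx":0,"ry":0,"rz":0,"hand":-1}]'
```

```text
0.25 1 [0.522 0.059 0.297] [0.522 0.059 0.297]
0.3 10 [0.522 0.059 0.303] [0.527 0.065 0.346]
0.5 4 [0.559 0.119 0.523] [0.562 0.121 0.549]
0.55 518 [0.46  0.063 0.555] [0.582 0.197 0.6  ]
0.6 2591 [0.42  0.033 0.6  ] [0.573 0.194 0.65 ]
0.65 1878 [0.41  0.018 0.65 ] [0.487 0.132 0.7  ]
0.7 368 [0.407 0.026 0.7  ] [0.428 0.09  0.717]
clock: 3.95
position: [0.5214, 0.1355, 0.17]
tool_rot: [3.141, 0.002, -0.004]
force: [0.7, -0.3, 0.7]
grip_width: 0.0854
```

```bash
python3 -m inch '[{"dx":0,"dy":-3,"dz":0,"rx":0,"ry":0,"rz":-0.004,"hand":-1},{"dx":1,"dy":-2,"dz":0,"rx":0,"ry":0,"rz":0,"hand":-1},{"dx":0,"dy":0,"dz":0,"rx":0,"ry":0,"rz":0,"hand":-1}]'; python3 -c "
from h import *
for i in range(3):
  print(bot.observe()['position']); p,d=bot.grab_frame('side')
cv2.imwrite('pics/s2.png',cv2.resize(p[80:230,200:340,::-1],(560,600),interpolation=cv2.INTER_CUBIC))
"
```

```text
clock: 4.25
position: [0.5235, 0.1417, 0.172]
tool_rot: [-3.141, -0.001, 0.001]
force: [-0.0, 0.1, -0.0]
grip_width: 0.0854
[0.52349891 0.141698   0.1720224 ]
[0.52337789 0.14150449 0.17188249]
[0.52327568 0.14131916 0.17175674]
```

View pics/s2.png

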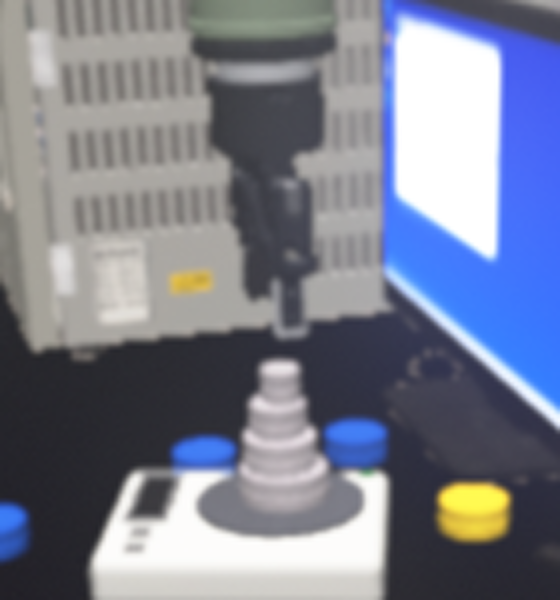

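```bash
python3 -c "
from h import *
for z in (.172,.18,.185,.19): print(z,proj('side',[.5233,.097,z]),proj('side',[.5233,.09,z]))
"
```

```text
0.172 [[272.27274643 168.0507016 ]] [[272.89221467 168.82744598]]
0.18 [[272.16733414 165.16660047]] [[272.78816907 165.92842414]]
0.185 [[272.10109917 163.35456035]] [[272.72279138 164.10695453]]
0.19 [[272.03459098 161.53517133]] [[272.65714288 162.27805499]]
```

```bash
python3 -m inch '[{"dx":0,"dy":0,"dz":10,"rx":0,"ry":0,"rz":0,"hand":-1},{"dx":0,"dy":0,"dz":15,"rx":0,"ry":0,"rz":0,"hand":-1},{"dx":0,"dy":0,"dz":12,"rx":0,"ry":0,"rz":0,"hand":-1},{"dx":0,"dy":0,"dz":6,"rx":0,"ry":0,"rz":0,"hand":-1},{"dx":0,"dy":0,"dz":0,"rx":0,"ry":0,"rz":0,"hand":-1},{"dx":0,"dy":0,"dz":0,"rx":0,"ry":0,"rz":0,"hand":-1}]' 40; python3 -c "
from h import *
p,d=bot.grab_frame('side')
cv2.imwrite('pics/s3.png',cv2.resize(p[130:230,210:330,::-1],(600,500),interpolation=cv2.INTER_CUBIC))
"
```

```text
clock: 5.0
position: [0.5232, 0.1413, 0.1284]
tool_rot: [-3.141, -0.0, 0.001]
force: [0.6, 0.2, -0.1]
grip_width: 0.0855
```

View pics/s3.png

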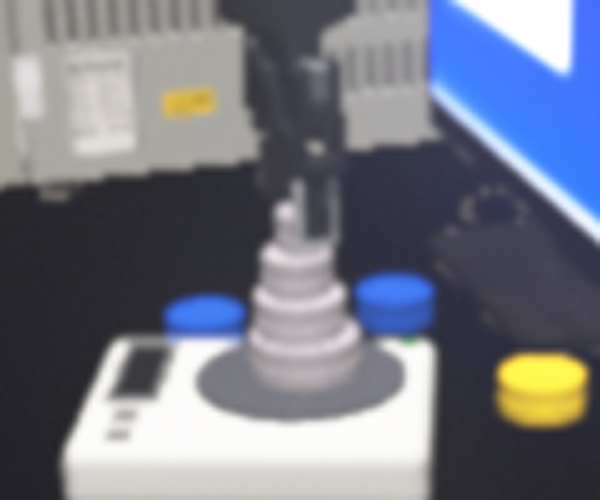

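```bash
python3 -m inch '[{"dx":0,"dy":0,"dz":0,"rx":0,"ry":0,"rz":0,"hand":0},{"dx":0,"dy":0,"dz":0,"rx":0,"ry":0,"rz":0,"hand":0.2},{"dx":0,"dy":0,"dz":0,"rx":0,"ry":0,"rz":0,"hand":0.3},{"dx":0,"dy":0,"dz":0,"rx":0,"ry":0,"rz":0,"hand":0.4},{"dx":0,"dy":0,"dz":0,"rx":0,"ry":0,"rz":0,"hand":0.6},{"dx":0,"dy":0,"dz":0,"rx":0,"ry":0,"rz":0,"hand":1},{"dx":0,"dy":0,"dz":0,"rx":0,"ry":0,"rz":0,"hand":1},{"dx":0,"dy":0,"dz":0,"rx":0,"ry":0,"rz":0,"hand":1}]' 40
```

```text
clock: 5.85
position: [0.5231, 0.1412, 0.1286]
tool_rot: [-3.142, -0.0, 0.001]
force: [-0.7, -0.3, 5.9]
grip_width: 0.0263
```

```bash
python3 -m inch '[{"dx":0,"dy":0,"dz":-3,"rx":0,"ry":0,"rz":0,"hand":1},{"dx":0,"dy":0,"dz":-7,"rx":0,"ry":0,"rz":0,"hand":1},{"dx":0,"dy":0,"dz":-15,"rx":0,"ry":0,"rz":0,"hand":1},{"dx":0,"dy":0,"dz":-15,"rx":0,"ry":0,"rz":0,"hand":1},{"dx":0,"dy":0,"dz":0,"rx":0,"ry":0,"rz":0,"hand":1}]'; python3 -c "
from h import *
p,d=bot.grab_frame('side')
cv2.imwrite('pics/s4.png',cv2.resize(p[110:230,210:330,::-1],(600,600),interpolation=cv2.INTER_CUBIC))
"
```

```text
clock: 6.35
position: [0.5239, 0.1415, 0.1703]
tool_rot: [-3.141, -0.003, 0.001]
force: [0.8, -0.0, -1.4]
grip_width: 0.0264
```

View pics/s4.png

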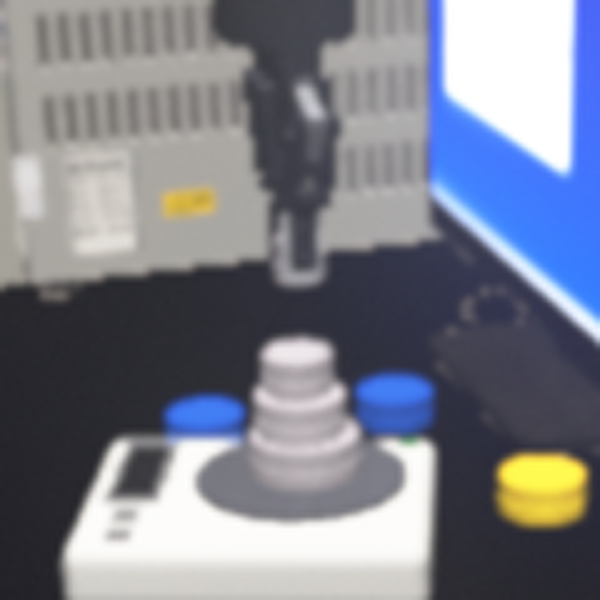

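```bash
python3 -m inch '[{"dx":3,"dy":10,"dz":-10,"rx":0,"ry":0,"rz":0,"hand":1},{"dx":6,"dy":20,"dz":0,"rx":0,"ry":0,"rz":0,"hand":1},{"dx":10,"dy":35,"dz":0,"rx":0,"ry":0,"rz":0,"hand":1},{"dx":10,"dy":35,"dz":0,"rx":0,"ry":0,"rz":0,"hand":1},{"dx":10,"dy":35,"dz":10,"rx":0,"ry":0,"rz":0,"hand":1},{"dx":10,"dy":35,"dz":20,"rx":0,"ry":0,"rz":0,"hand":1},{"dx":8,"dy":30,"dz":20,"rx":0,"ry":0,"rz":0,"hand":1},{"dx":5,"dy":18,"dz":20,"rx":0,"ry":0,"rz":0,"hand":1},{"dx":2,"dy":7,"dz":20,"rx":0,"ry":0,"rz":0,"hand":1},{"dx":0,"dy":0,"dz":10,"rx":0,"ry":0,"rz":0,"hand":1}]'; python3 -m inch '[{"dx":0,"dy":0,"dz":0,"rx":0,"ry":0,"rz":0,"hand":1},{"dx":0,"dy":0,"dz":0,"rx":0,"ry":0,"rz":0,"hand":1}]'; python3 -c "
from h import *
p,d=bot.grab_frame('top'); cv2.imwrite('pics/t5.png',p[:,:,::-1]);np.savez('f_top5.npz',p=p,d=d)
p,d=bot.grab_frame('side');cv2.imwrite('pics/s5.png',cv2.resize(p[110:290,210:390,::-1],(600,600),interpolation=cv2.INTER_CUBIC));np.savez('f_side5.npz',p=p,d=d)
"
```

```text
clock: 7.4
position: [0.5863, -0.0859, 0.0765]
tool_rot: [3.141, 0.002, -0.002]
force: [0.4, 0.2, -1.5]
grip_width: 0.0264
clock: 7.6
position: [0.5874, -0.0831, 0.0789]
tool_rot: [-3.141, -0.0, 0.002]
force: [-0.6, -0.2, -0.0]
grip_width: 0.0263
```

View pics/s5.png

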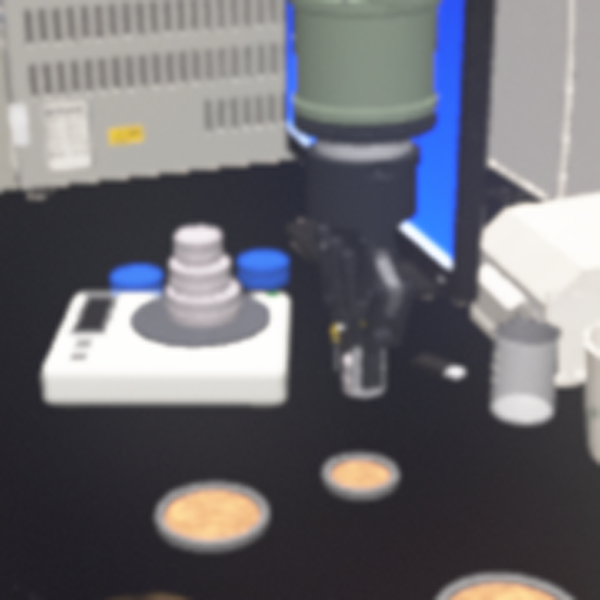

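View pics/t5.png

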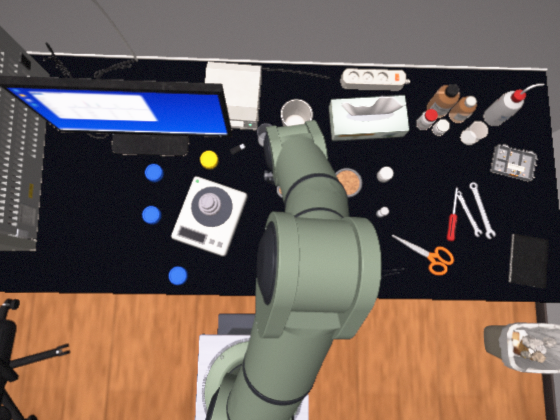

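```bash
python3 -m inch '[{"dx":0,"dy":0,"dz":10,"rx":0,"ry":0,"rz":0,"hand":1},{"dx":0,"dy":0,"dz":20,"rx":0,"ry":0,"rz":0,"hand":1},{"dx":0,"dy":0,"dz":18,"rx":0,"ry":0,"rz":0,"hand":1},{"dx":0,"dy":0,"dz":10,"rx":0,"ry":0,"rz":0,"hand":1},{"dx":0,"dy":0,"dz":6,"rx":0,"ry":0,"rz":0,"hand":1},{"dx":0,"dy":0,"dz":0,"rx":0,"ry":0,"rz":0,"hand":1}]'
python3 -c "
from h import *
np.set_printoptions(precision=4,suppress=True)
for n,(v0,v1,u0,u1) in (('top',(185,222,190,232)),('side',(160,215,240,300))):
  d=np.load(f'f_{n}5.npz')['d']; v,u=np.mgrid[v0:v1,u0:u1];v=v.ravel();u=u.ravel();D=pt_depth(n,u,v,d[v,u])
  for lo in (.071,.095,.119): 
    s=(D[:,2]>lo)&(D[:,2]<lo+.01)&(D[:,0]>.45)&(D[:,0]<.6)&(D[:,1]<.25); P=D[s]; print(n,lo,s.sum(),P.mean(0),P.min(0),P.max(0),(P.min(0)+P.max(0))/2)
"
```

```text
clock: 8.3
position: [0.587, -0.0835, 0.0138]
tool_rot: [-3.141, 0.001, 0.001]
force: [0.6, 0.2, -1.5]
grip_width: 0.0265
top 0.071 93 [0.5191 0.1302 0.0751] [0.4923 0.1081 0.0713] [0.5542 0.1715 0.0804] [0.5233 0.1398 0.0759]
top 0.095 76 [0.5153 0.1345 0.0993] [0.4967 0.1166 0.0951] [0.5455 0.165  0.1039] [0.5211 0.1408 0.0995]
top 0.119 149 [0.5215 0.1419 0.1229] [0.5029 0.1225 0.1191] [0.5412 0.1616 0.1279] [0.5221 0.1421 0.1235]
side 0.071 98 [0.5204 0.1186 0.0755] [0.4913 0.1041 0.071 ] [0.5533 0.154  0.0809] [0.5223 0.129  0.076 ]
side 0.095 79 [0.5178 0.1237 0.0998] [0.4949 0.1116 0.095 ] [0.5453 0.1471 0.1049] [0.5201 0.1294 0.1   ]
side 0.119 76 [0.5199 0.1357 0.1227] [0.5007 0.1155 0.1191] [0.5395 0.1566 0.1253] [0.5201 0.136  0.1222]
```

```bash
python3 -m inch '[{"dx":0,"dy":0,"dz":2,"rx":0,"ry":0,"rz":0,"hand":1},{"dx":0,"dy":0,"dz":1.5,"rx":0,"ry":0,"rz":0,"hand":1},{"dx":0,"dy":0,"dz":0,"rx":0,"ry":0,"rz":0,"hand":1}]'; python3 -m inch '[{"dx":0,"dy":0,"dz":0.8,"rx":0,"ry":0,"rz":0,"hand":1},{"dx":0,"dy":0,"dz":0,"rx":0,"ry":0,"rz":0,"hand":1}]';python3 -m inch '[{"dx":0,"dy":0,"dz":0.8,"rx":0,"ry":0,"rz":0,"hand":1},{"dx":0,"dy":0,"dz":0,"rx":0,"ry":0,"rz":0,"hand":1}]'
```

```text
clock: 8.6
position: [0.5874, -0.0838, 0.0111]
tool_rot: [3.142, -0.0, 0.001]
force: [1.2, 0.8, -0.6]
grip_width: 0.0265
clock: 8.8
position: [0.5873, -0.0838, 0.0101]
tool_rot: [3.142, -0.0, 0.001]
force: [-0.4, 0.3, -0.6]
grip_width: 0.0262
clock: 9.0
position: [0.5872, -0.0837, 0.0092]
tool_rot: [-3.142, 0.0, 0.001]
force: [0.6, 0.1, -1.4]
grip_width: 0.0268
```

```bash
for i in 1 2 ; do python3 -m inch '[{"dx":0,"dy":0,"dz":0.8,"rx":0,"ry":0,"rz":0,"hand":1},{"dx":0,"dy":0,"dz":0,"rx":0,"ry":0,"rz":0,"hand":1}]' | egrep 'pos|force'; done
```

```text
position: [0.5873, -0.0837, 0.0086]
force: [-1.2, 0.2, 5.3]
position: [0.5874, -0.0837, 0.0086]
force: [-7.3, 0.3, 19.2]
```

```bash
python3 -m inch '[{"dx":0,"dy":0,"dz":-0.8,"rx":0,"ry":0,"rz":0,"hand":1},{"dx":0,"dy":0,"dz":0,"rx":0,"ry":0,"rz":0,"hand":0.2},{"dx":0,"dy":0,"dz":0,"rx":0,"ry":0,"rz":0,"hand":0},{"dx":0,"dy":0,"dz":0,"rx":0,"ry":0,"rz":0,"hand":-0.3},{"dx":0,"dy":0,"dz":0,"rx":0,"ry":0,"rz":0,"hand":-0.3},{"dx":0,"dy":0,"dz":-5,"rx":0,"ry":0,"rz":0,"hand":-0.3},{"dx":0,"dy":0,"dz":-15,"rx":0,"ry":0,"rz":0,"hand":-0.3},{"dx":0,"dy":0,"dz":-30,"rx":0,"ry":0,"rz":0,"hand":-1},{"dx":0,"dy":0,"dz":-30,"rx":0,"ry":0,"rz":0,"hand":-1},{"dx":0,"dy":0,"dz":0,"rx":0,"ry":0,"rz":0,"hand":-1}]';python3 -c "
from h import *
p,d=bot.grab_frame('side');cv2.imwrite('pics/s6.png',cv2.resize(p[110:290,210:390,::-1],(600,600),interpolation=cv2.INTER_CUBIC))
"
```

```text
clock: 10.4
position: [0.5894, -0.084, 0.0932]
tool_rot: [3.141, -0.006, 0.0]
force: [0.4, -0.7, -0.5]
grip_width: 0.0856
```

View pics/s6.png

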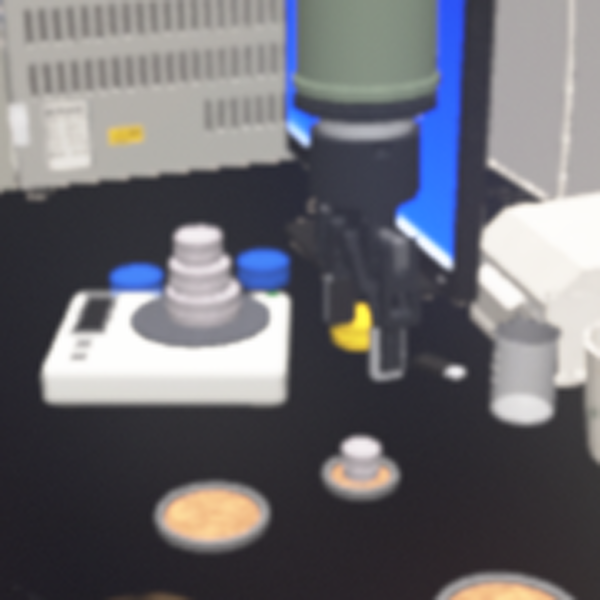

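Weight_s stands flat in the smallest cup at crop (361,457). Next is weight_m.

```bash
python3 -m inch '[{"dx":0,"dy":-5,"dz":-30,"rx":0,"ry":0,"rz":0,"hand":-1},{"dx":-5,"dy":-15,"dz":-30,"rx":0,"ry":0,"rz":0,"hand":-1},{"dx":-10,"dy":-35,"dz":-20,"rx":0,"ry":0,"rz":0,"hand":-1},{"dx":-10,"dy":-40,"dz":0,"rx":0,"ry":0,"rz":0,"hand":-1},{"dx":-10,"dy":-40,"dz":0,"rx":0,"ry":0,"rz":0,"hand":-1},{"dx":-10,"dy":-40,"dz":0,"rx":0,"ry":0,"rz":0,"hand":-1},{"dx":-10,"dy":-30,"dz":0,"rx":0,"ry":0,"rz":0,"hand":-1},{"dx":-10,"dy":-15,"dz":0,"rx":0,"ry":0,"rz":0,"hand":-1},{"dx":-2,"dy":-4,"dz":0,"rx":0,"ry":0,"rz":0,"hand":-1},{"dx":0,"dy":0,"dz":0,"rx":0,"ry":0,"rz":0,"hand":-1}]';python3 -m inch '[{"dx":0,"dy":0,"dz":0,"rx":0,"ry":0,"rz":0,"hand":-1}]'
```

```text
clock: 11.45
position: [0.5199, 0.1403, 0.1683]
tool_rot: [3.141, 0.0, 0.002]
force: [0.8, 0.8, -1.1]
grip_width: 0.0853
clock: 11.55
position: [0.5205, 0.1391, 0.1683]
tool_rot: [3.141, 0.0, -0.0]
force: [0.6, -0.7, -0.7]
grip_width: 0.0856
```

```bash
python3 -m inch '[{"dx":0.5,"dy":-1,"dz":10,"rx":0,"ry":0,"rz":0,"hand":-1},{"dx":0,"dy":0,"dz":18,"rx":0,"ry":0,"rz":0,"hand":-1},{"dx":0,"dy":0,"dz":18,"rx":0,"ry":0,"rz":0,"hand":-1},{"dx":0,"dy":0,"dz":12,"rx":0,"ry":0,"rz":0,"hand":-1},{"dx":0,"dy":0,"dz":6,"rx":0,"ry":0,"rz":0,"hand":-1},{"dx":0,"dy":0,"dz":0,"rx":0,"ry":0,"rz":0,"hand":-1},{"dx":0,"dy":0,"dz":0,"rx":0,"ry":0,"rz":0,"hand":-1}]' 50
```

```text
clock: 12.25
position: [0.5209, 0.1412, 0.1047]
tool_rot: [-3.141, -0.0, 0.001]
force: [1.3, 0.4, 0.2]
grip_width: 0.0856
```

```bash
python3 -c "
from h import *
p,d=bot.grab_frame('side')
cv2.imwrite('pics/s7.png',cv2.resize(p[130:230,210:330,::-1],(600,500),interpolation=cv2.INTER_CUBIC))
"
```

```text
(no output)
```

View pics/s7.png

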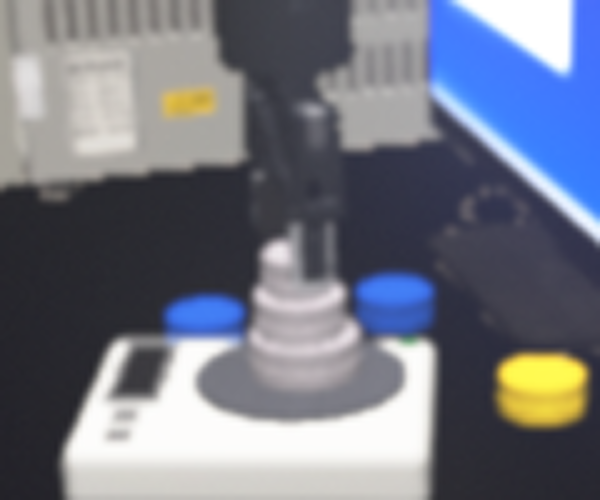

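```bash
python3 -m inch '[{"dx":0,"dy":0,"dz":0,"rx":0,"ry":0,"rz":0,"hand":-0.2},{"dx":0,"dy":0,"dz":0,"rx":0,"ry":0,"rz":0,"hand":0},{"dx":0,"dy":0,"dz":0,"rx":0,"ry":0,"rz":0,"hand":0.1},{"dx":0,"dy":0,"dz":0,"rx":0,"ry":0,"rz":0,"hand":0.3},{"dx":0,"dy":0,"dz":0,"rx":0,"ry":0,"rz":0,"hand":1},{"dx":0,"dy":0,"dz":0,"rx":0,"ry":0,"rz":0,"hand":1},{"dx":0,"dy":0,"dz":0,"rx":0,"ry":0,"rz":0,"hand":1}]' 50; python3 -m inch '[{"dx":0,"dy":0,"dz":-3,"rx":0,"ry":0,"rz":0,"hand":1},{"dx":0,"dy":0,"dz":-7,"rx":0,"ry":0,"rz":0,"hand":1},{"dx":0,"dy":0,"dz":-15,"rx":0,"ry":0,"rz":0,"hand":1},{"dx":0,"dy":0,"dz":-15,"rx":0,"ry":0,"rz":0,"hand":1},{"dx":0,"dy":0,"dz":0,"rx":0,"ry":0,"rz":0,"hand":1}]'; python3 -c "
from h import *
p,d=bot.grab_frame('side')
cv2.imwrite('pics/s8.png',cv2.resize(p[110:230,210:330,::-1],(600,600),interpolation=cv2.INTER_CUBIC))
"
```

```text
clock: 13.0
position: [0.5207, 0.1412, 0.1049]
tool_rot: [3.142, -0.0, 0.001]
force: [-3.2, -1.3, 9.0]
grip_width: 0.0383
clock: 13.5
position: [0.5214, 0.1415, 0.1463]
tool_rot: [-3.141, -0.003, 0.001]
force: [0.8, -0.5, -2.2]
grip_width: 0.0381
```

View pics/s8.png

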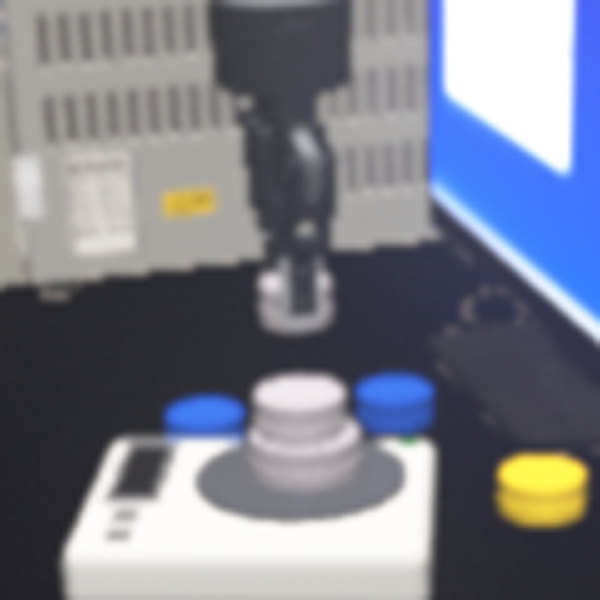

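```bash
python3 -m inch '[{"dx":-1,"dy":10,"dz":-10,"rx":0,"ry":0,"rz":0,"hand":1},{"dx":-3,"dy":25,"dz":-5,"rx":0,"ry":0,"rz":0,"hand":1},{"dx":-7,"dy":45,"dz":0,"rx":0,"ry":0,"rz":0,"hand":1},{"dx":-7,"dy":48,"dz":0,"rx":0,"ry":0,"rz":0,"hand":1},{"dx":-7,"dy":48,"dz":0,"rx":0,"ry":0,"rz":0,"hand":1},{"dx":-7,"dy":48,"dz":0,"rx":0,"ry":0,"rz":0,"hand":1},{"dx":-7,"dy":48,"dz":0,"rx":0,"ry":0,"rz":0,"hand":1},{"dx":-7,"dy":45,"dz":10,"rx":0,"ry":0,"rz":0,"hand":1},{"dx":-7,"dy":40,"dz":15,"rx":0,"ry":0,"rz":0,"hand":1},{"dx":-5,"dy":25,"dz":20,"rx":0,"ry":0,"rz":0,"hand":1}]'; python3 -m inch '[{"dx":-2,"dy":12,"dz":20,"rx":0,"ry":0,"rz":0,"hand":1},{"dx":0,"dy":2,"dz":15,"rx":0,"ry":0,"rz":0,"hand":1},{"dx":0,"dy":0,"dz":5,"rx":0,"ry":0,"rz":0,"hand":1},{"dx":0,"dy":0,"dz":0,"rx":0,"ry":0,"rz":0,"hand":1},{"dx":0,"dy":0,"dz":0,"rx":0,"ry":0,"rz":0,"hand":1}]'; python3 -c "
from h import *
np.set_printoptions(precision=4,suppress=True)
p,d=bot.grab_frame('side');cv2.imwrite('pics/s9.png',p[:,:,::-1]);np.savez('f_side9.npz',p=p,d=d)
p,d=bot.grab_frame('top');cv2.imwrite('pics/t9.png',p[:,:,::-1]);np.savez('f_top9.npz',p=p,d=d)
for n,(v0,v1,u0,u1) in (('top',(185,222,190,232)),('side',(160,215,240,300))):
  d=np.load(f'f_{n}9.npz')['d']; v,u=np.mgrid[v0:v1,u0:u1];v=v.ravel();u=u.ravel();D=pt_depth(n,u,v,d[v,u])
  for lo in (.071,.095): 
    s=(D[:,2]>lo)&(D[:,2]<lo+.01)&(D[:,0]>.45)&(D[:,0]<.6)&(D[:,1]<.25); P=D[s]; print(n,lo,s.sum(),P.mean(0),P.min(0),P.max(0),(P.min(0)+P.max(0))/2)
"
```

```text
clock: 14.55
position: [0.4614, -0.2448, 0.1143]
tool_rot: [3.14, -0.0, -0.002]
force: [0.0, -0.4, -2.3]
grip_width: 0.0383
clock: 15.05
position: [0.4611, -0.2547, 0.075]
tool_rot: [3.141, -0.0, 0.001]
force: [-0.1, 0.4, -1.6]
grip_width: 0.0384
top 0.071 91 [0.5205 0.1308 0.0753] [0.4923 0.1108 0.0712] [0.5546 0.172  0.081 ] [0.5235 0.1414 0.0761]
top 0.095 236 [0.5212 0.1405 0.0988] [0.4963 0.1166 0.0951] [0.5464 0.1657 0.1045] [0.5214 0.1411 0.0998]
side 0.071 12 [0.4938 0.1359 0.0749] [0.4915 0.1205 0.0716] [0.4973 0.1544 0.0778] [0.4944 0.1374 0.0747]
side 0.095 6 [0.4969 0.1383 0.099 ] [0.495  0.1278 0.0976] [0.4995 0.1454 0.1006] [0.4972 0.1366 0.0991]
```

View pics/s9.png

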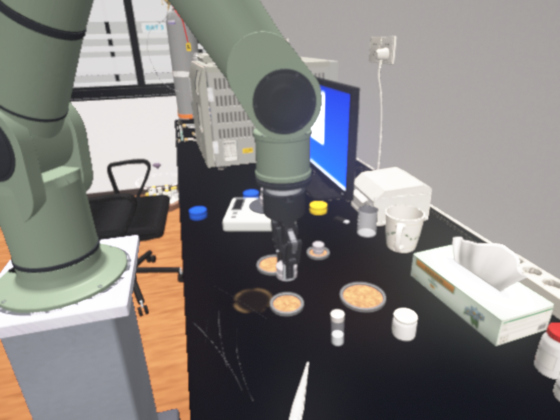

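```bash
python3 -m inch '[{"dx":0,"dy":0,"dz":10,"rx":0,"ry":0,"rz":0,"hand":1},{"dx":0,"dy":0,"dz":20,"rx":0,"ry":0,"rz":0,"hand":1},{"dx":0,"dy":0,"dz":18,"rx":0,"ry":0,"rz":0,"hand":1},{"dx":0,"dy":0,"dz":9,"rx":0,"ry":0,"rz":0,"hand":1},{"dx":0,"dy":0,"dz":5,"rx":0,"ry":0,"rz":0,"hand":1},{"dx":0,"dy":0,"dz":2,"rx":0,"ry":0,"rz":0,"hand":1},{"dx":0,"dy":0,"dz":0,"rx":0,"ry":0,"rz":0,"hand":1}]';for i in 1 2 3; do python3 -m inch '[{"dx":0,"dy":0,"dz":0.7,"rx":0,"ry":0,"rz":0,"hand":1},{"dx":0,"dy":0,"dz":0,"rx":0,"ry":0,"rz":0,"hand":1}]' | egrep 'pos|force'; done
```

```text
clock: 15.85
position: [0.461, -0.2549, 0.0106]
tool_rot: [3.141, -0.0, 0.001]
force: [-0.7, 0.3, -2.5]
grip_width: 0.0384
position: [0.4611, -0.255, 0.0101]
force: [0.9, -0.1, -2.5]
position: [0.4609, -0.2549, 0.0091]
force: [-0.1, 0.0, -1.7]
position: [0.4609, -0.2549, 0.0089]
force: [-3.8, 1.3, 13.1]
```

Contact. I release and back off.

```bash
python3 -m inch '[{"dx":0,"dy":0,"dz":-0.4,"rx":0,"ry":0,"rz":0,"hand":1},{"dx":0,"dy":0,"dz":0,"rx":0,"ry":0,"rz":0,"hand":0},{"dx":0,"dy":0,"dz":0,"rx":0,"ry":0,"rz":0,"hand":-0.2},{"dx":0,"dy":0,"dz":0,"rx":0,"ry":0,"rz":0,"hand":-0.5},{"dx":0,"dy":0,"dz":0,"rx":0,"ry":0,"rz":0,"hand":-0.5},{"dx":0,"dy":0,"dz":-5,"rx":0,"ry":0,"rz":0,"hand":-0.5},{"dx":0,"dy":0,"dz":-15,"rx":0,"ry":0,"rz":0,"hand":-0.5},{"dx":0,"dy":0,"dz":-30,"rx":0,"ry":0,"rz":0,"hand":-1},{"dx":0,"dy":0,"dz":-30,"rx":0,"ry":0,"rz":0,"hand":-1},{"dx":0,"dy":0,"dz":-20,"rx":0,"ry":0,"rz":0,"hand":-1}]';python3 -c "
from h import *
p,d=bot.grab_frame('side');cv2.imwrite('pics/s10.png',cv2.resize(p[200:350,210:410,::-1],(800,600),interpolation=cv2.INTER_CUBIC))
"
```

```text
clock: 17.45
position: [0.4612, -0.255, 0.1109]
tool_rot: [3.141, -0.001, 0.001]
force: [-0.2, -0.4, -0.5]
grip_width: 0.0852
```

View pics/s10.png

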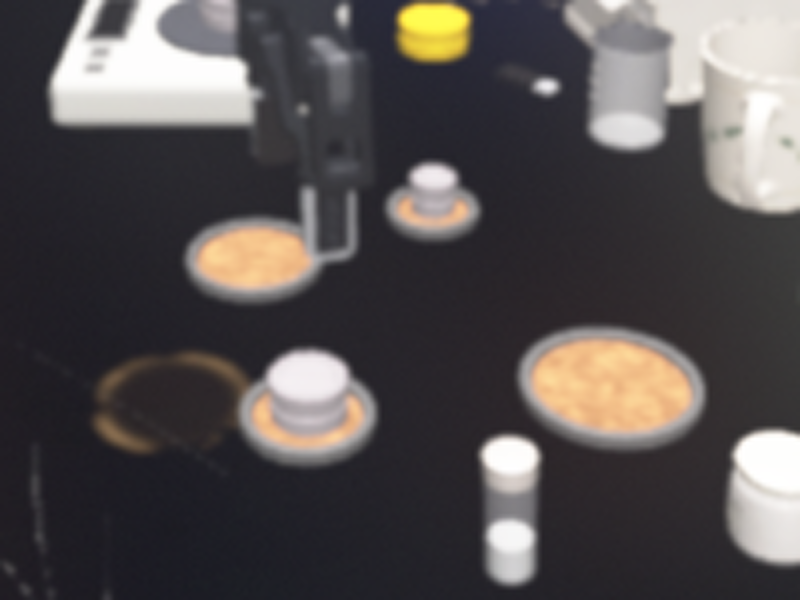

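Weight_m sits flat in its cup at crop (308,395). Weight_l is next.

```bash
python3 -m inch '[{"dx":1,"dy":-10,"dz":-15,"rx":0,"ry":0,"rz":0,"hand":-1},{"dx":3,"dy":-25,"dz":-20,"rx":0,"ry":0,"rz":0,"hand":-1},{"dx":7,"dy":-45,"dz":0,"rx":0,"ry":0,"rz":0,"hand":-1},{"dx":7,"dy":-48,"dz":0,"rx":0,"ry":0,"rz":0,"hand":-1},{"dx":7,"dy":-48,"dz":0,"rx":0,"ry":0,"rz":0,"hand":-1},{"dx":7,"dy":-48,"dz":0,"rx":0,"ry":0,"rz":0,"hand":-1},{"dx":7,"dy":-48,"dz":0,"rx":0,"ry":0,"rz":0,"hand":-1},{"dx":7,"dy":-45,"dz":0,"rx":0,"ry":0,"rz":0,"hand":-1},{"dx":7,"dy":-40,"dz":0,"rx":0,"ry":0,"rz":0,"hand":-1},{"dx":5,"dy":-25,"dz":0,"rx":0,"ry":0,"rz":0,"hand":-1}]'; python3 -m inch '[{"dx":2,"dy":-14,"dz":0,"rx":0,"ry":0,"rz":0,"hand":-1},{"dx":0,"dy":0,"dz":0,"rx":0,"ry":0,"rz":0,"hand":-1},{"dx":0,"dy":0,"dz":0,"rx":0,"ry":0,"rz":0,"hand":-1}]'
```

```text
clock: 18.5
position: [0.5179, 0.1314, 0.144]
tool_rot: [-3.141, 0.0, 0.004]
force: [0.2, -0.4, -0.4]
grip_width: 0.0855
clock: 18.8
position: [0.5202, 0.1402, 0.1436]
tool_rot: [3.141, 0.001, 0.0]
force: [-0.4, -0.4, -0.4]
grip_width: 0.0854
```

```bash
python3 -m inch '[{"dx":1,"dy":0,"dz":10,"rx":0,"ry":0,"rz":0,"hand":-1},{"dx":0,"dy":0,"dz":18,"rx":0,"ry":0,"rz":0,"hand":-1},{"dx":0,"dy":0,"dz":18,"rx":0,"ry":0,"rz":0,"hand":-1},{"dx":0,"dy":0,"dz":12,"rx":0,"ry":0,"rz":0,"hand":-1},{"dx":0,"dy":0,"dz":6,"rx":0,"ry":0,"rz":0,"hand":-1},{"dx":0,"dy":0,"dz":0,"rx":0,"ry":0,"rz":0,"hand":-1},{"dx":0,"dy":0,"dz":0,"rx":0,"ry":0,"rz":0,"hand":-1}]' 70;  python3 -c "
from h import *
p,d=bot.grab_frame('side')
cv2.imwrite('pics/s11.png',cv2.resize(p[130:230,210:330,::-1],(600,500),interpolation=cv2.INTER_CUBIC))
"
```

```text
clock: 19.5
position: [0.5218, 0.1411, 0.0801]
tool_rot: [-3.141, -0.0, 0.0]
force: [-0.2, 0.0, 0.4]
grip_width: 0.0853
```

View pics/s11.png

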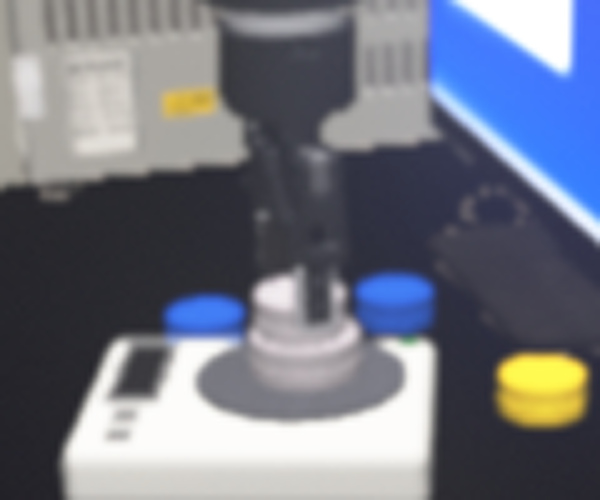

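```bash
python3 -m inch '[{"dx":0,"dy":0,"dz":0,"rx":0,"ry":0,"rz":0,"hand":-0.4},{"dx":0,"dy":0,"dz":0,"rx":0,"ry":0,"rz":0,"hand":-0.3},{"dx":0,"dy":0,"dz":0,"rx":0,"ry":0,"rz":0,"hand":-0.2},{"dx":0,"dy":0,"dz":0,"rx":0,"ry":0,"rz":0,"hand":0},{"dx":0,"dy":0,"dz":0,"rx":0,"ry":0,"rz":0,"hand":1},{"dx":0,"dy":0,"dz":0,"rx":0,"ry":0,"rz":0,"hand":1},{"dx":0,"dy":0,"dz":0,"rx":0,"ry":0,"rz":0,"hand":1}]' 70; python3 -m inch '[{"dx":0,"dy":0,"dz":-3,"rx":0,"ry":0,"rz":0,"hand":1},{"dx":0,"dy":0,"dz":-7,"rx":0,"ry":0,"rz":0,"hand":1},{"dx":0,"dy":0,"dz":-15,"rx":0,"ry":0,"rz":0,"hand":1},{"dx":0,"dy":0,"dz":-15,"rx":0,"ry":0,"rz":0,"hand":1},{"dx":0,"dy":0,"dz":0,"rx":0,"ry":0,"rz":0,"hand":1}]'; python3 -c "
from h import *
p,d=bot.grab_frame('side')
cv2.imwrite('pics/s12.png',cv2.resize(p[110:230,210:330,::-1],(600,600),interpolation=cv2.INTER_CUBIC))
"
```

```text
clock: 20.25
position: [0.5218, 0.1412, 0.0806]
tool_rot: [3.142, -0.001, 0.001]
force: [-4.7, -1.7, 17.3]
grip_width: 0.0497
clock: 20.75
position: [0.5224, 0.1415, 0.1214]
tool_rot: [-3.141, -0.002, 0.001]
force: [0.3, -0.3, -3.1]
grip_width: 0.05
```

View pics/s12.png

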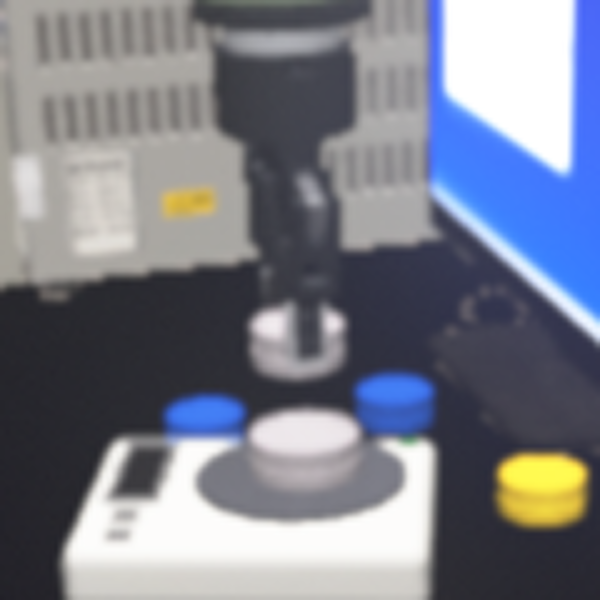

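```bash
python3 -m inch '[{"dx":-2,"dy":10,"dz":-10,"rx":0,"ry":0,"rz":0,"hand":1},{"dx":-5,"dy":22,"dz":-5,"rx":0,"ry":0,"rz":0,"hand":1},{"dx":-8,"dy":38,"dz":0,"rx":0,"ry":0,"rz":0,"hand":1},{"dx":-9,"dy":42,"dz":0,"rx":0,"ry":0,"rz":0,"hand":1},{"dx":-9,"dy":42,"dz":0,"rx":0,"ry":0,"rz":0,"hand":1},{"dx":-8,"dy":38,"dz":5,"rx":0,"ry":0,"rz":0,"hand":1},{"dx":-6,"dy":28,"dz":10,"rx":0,"ry":0,"rz":0,"hand":1},{"dx":-4,"dy":18,"dz":15,"rx":0,"ry":0,"rz":0,"hand":1},{"dx":-1,"dy":8,"dz":15,"rx":0,"ry":0,"rz":0,"hand":1},{"dx":0,"dy":0,"dz":10,"rx":0,"ry":0,"rz":0,"hand":1}]'; python3 -m inch '[{"dx":0,"dy":0,"dz":0,"rx":0,"ry":0,"rz":0,"hand":1},{"dx":0,"dy":0,"dz":0,"rx":0,"ry":0,"rz":0,"hand":1}]'; python3 -c "
from h import *
np.set_printoptions(precision=4,suppress=True)
p,d=bot.grab_frame('side');cv2.imwrite('pics/s13.png',p[:,:,::-1]);np.savez('f_side9.npz',p=p,d=d)
p,d=bot.grab_frame('top');cv2.imwrite('pics/t13.png',p[:,:,::-1]);np.savez('f_top9.npz',p=p,d=d)
for n,(v0,v1,u0,u1) in (('top',(185,222,190,232)),('side',(160,215,240,300))):
  d=np.load(f'f_{n}9.npz')['d']; v,u=np.mgrid[v0:v1,u0:u1];v=v.ravel();u=u.ravel();D=pt_depth(n,u,v,d[v,u])
  for lo in (.071,): 
    s=(D[:,2]>lo)&(D[:,2]<lo+.01)&(D[:,0]>.45)&(D[:,0]<.6)&(D[:,1]<.25); P=D[s]; print(n,lo,s.sum(),P.mean(0),P.min(0),P.max(0),(P.min(0)+P.max(0))/2)
"
```

```text
clock: 21.8
position: [0.4686, -0.1066, 0.0788]
tool_rot: [3.141, 0.001, -0.002]
force: [0.6, 1.3, -3.6]
grip_width: 0.0496
clock: 22.0
position: [0.4698, -0.1042, 0.0799]
tool_rot: [-3.141, 0.0, 0.002]
force: [0.8, 0.2, -3.6]
grip_width: 0.0496
top 0.071 337 [0.524  0.1399 0.0751] [0.492  0.1105 0.071 ] [0.5544 0.1719 0.0807] [0.5232 0.1412 0.0758]
side 0.071 2 [0.5517 0.1238 0.0732] [0.5516 0.1229 0.0713] [0.5519 0.1246 0.075 ] [0.5517 0.1238 0.0732]
```

View pics/s13.png

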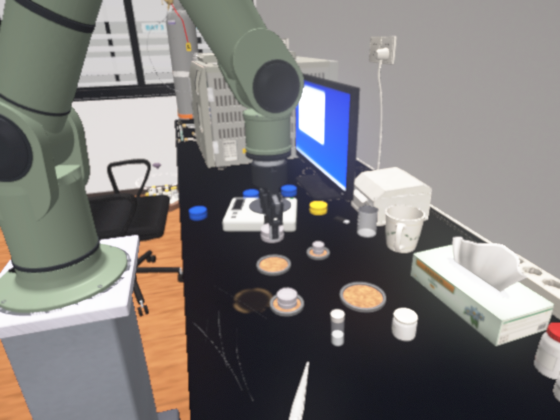

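```bash
python3 -m inch '[{"dx":0,"dy":0.5,"dz":10,"rx":0,"ry":0,"rz":0,"hand":1},{"dx":0,"dy":0,"dz":20,"rx":0,"ry":0,"rz":0,"hand":1},{"dx":0,"dy":0,"dz":20,"rx":0,"ry":0,"rz":0,"hand":1},{"dx":0,"dy":0,"dz":11,"rx":0,"ry":0,"rz":0,"hand":1},{"dx":0,"dy":0,"dz":5,"rx":0,"ry":0,"rz":0,"hand":1},{"dx":0,"dy":0,"dz":2,"rx":0,"ry":0,"rz":0,"hand":1},{"dx":0,"dy":0,"dz":0,"rx":0,"ry":0,"rz":0,"hand":1}]';for i in 1 2 3; do python3 -m inch '[{"dx":0,"dy":0,"dz":0.7,"rx":0,"ry":0,"rz":0,"hand":1},{"dx":0,"dy":0,"dz":0,"rx":0,"ry":0,"rz":0,"hand":1}]' | egrep 'pos|force'; done
```

```text
clock: 22.8
position: [0.47, -0.1053, 0.012]
tool_rot: [3.142, -0.0, 0.001]
force: [0.4, 0.1, -2.9]
grip_width: 0.05
position: [0.47, -0.1054, 0.0114]
force: [0.0, -0.3, -2.8]
position: [0.4698, -0.1054, 0.0104]
force: [-0.6, -0.3, -2.8]
position: [0.4697, -0.1053, 0.0096]
force: [0.1, -0.2, -3.4]
```

```bash
for i in 1 2; do python3 -m inch '[{"dx":0,"dy":0,"dz":0.6,"rx":0,"ry":0,"rz":0,"hand":1},{"dx":0,"dy":0,"dz":0,"rx":0,"ry":0,"rz":0,"hand":1}]' | egrep 'pos|force'; done
```

```text
position: [0.4697, -0.1053, 0.0089]
force: [0.3, 0.2, -3.7]
position: [0.4698, -0.1053, 0.0087]
force: [-3.0, 1.1, 6.6]
```

```bash
python3 -m inch '[{"dx":0,"dy":0,"dz":-0.2,"rx":0,"ry":0,"rz":0,"hand":1},{"dx":0,"dy":0,"dz":0,"rx":0,"ry":0,"rz":0,"hand":-0.3},{"dx":0,"dy":0,"dz":0,"rx":0,"ry":0,"rz":0,"hand":-0.6},{"dx":0,"dy":0,"dz":0,"rx":0,"ry":0,"rz":0,"hand":-0.8},{"dx":0,"dy":0,"dz":0,"rx":0,"ry":0,"rz":0,"hand":-0.8},{"dx":0,"dy":0,"dz":-5,"rx":0,"ry":0,"rz":0,"hand":-0.8},{"dx":0,"dy":0,"dz":-15,"rx":0,"ry":0,"rz":0,"hand":-0.8},{"dx":0,"dy":0,"dz":-30,"rx":0,"ry":0,"rz":0,"hand":-1},{"dx":0,"dy":0,"dz":-30,"rx":0,"ry":0,"rz":0,"hand":-1},{"dx":0,"dy":0,"dz":-20,"rx":0,"ry":0,"rz":0,"hand":-1}]';python3 -c "
from h import *
p,d=bot.grab_frame('side');cv2.imwrite('pics/s14.png',cv2.resize(p[170:320,210:410,::-1],(800,600),interpolation=cv2.INTER_CUBIC))
"
```

```text
clock: 24.8
position: [0.4701, -0.1054, 0.1107]
tool_rot: [3.141, -0.001, 0.001]
force: [0.8, -0.3, -1.5]
grip_width: 0.085
```

View pics/s14.png

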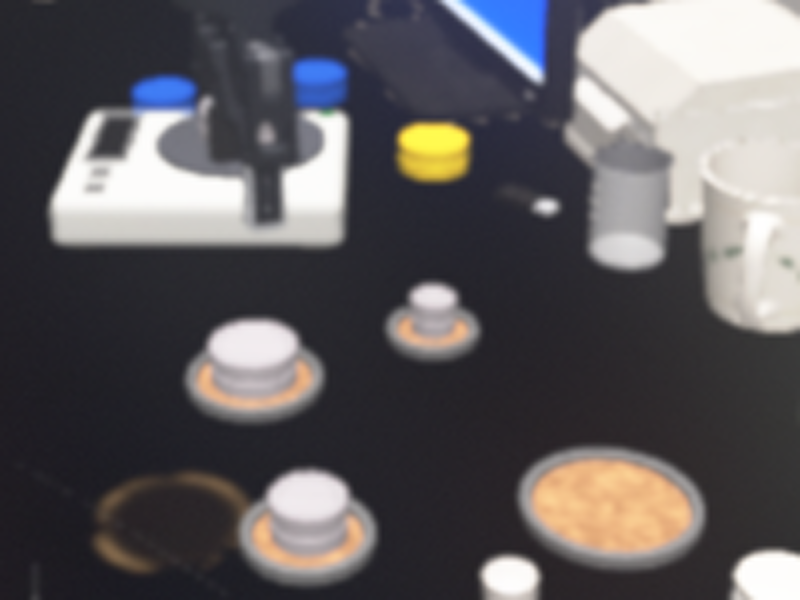

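Weight_l stands flat in its cup at crop (253,355). Weight_xl is the last one.

```bash
python3 -m inch '[{"dx":2,"dy":-10,"dz":-10,"rx":0,"ry":0,"rz":0,"hand":-1},{"dx":5,"dy":-22,"dz":-5,"rx":0,"ry":0,"rz":0,"hand":-1},{"dx":8,"dy":-38,"dz":0,"rx":0,"ry":0,"rz":0,"hand":-1},{"dx":9,"dy":-42,"dz":0,"rx":0,"ry":0,"rz":0,"hand":-1},{"dx":9,"dy":-42,"dz":0,"rx":0,"ry":0,"rz":0,"hand":-1},{"dx":8,"dy":-38,"dz":0,"rx":0,"ry":0,"rz":0,"hand":-1},{"dx":6,"dy":-28,"dz":0,"rx":0,"ry":0,"rz":0,"hand":-1},{"dx":4,"dy":-18,"dz":0,"rx":0,"ry":0,"rz":0,"hand":-1},{"dx":2,"dy":-8,"dz":0,"rx":0,"ry":0,"rz":0,"hand":-1},{"dx":0,"dy":0,"dz":0,"rx":0,"ry":0,"rz":0,"hand":-1}]'; python3 -m inch '[{"dx":0,"dy":0,"dz":0,"rx":0,"ry":0,"rz":0,"hand":-1},{"dx":0,"dy":0,"dz":0,"rx":0,"ry":0,"rz":0,"hand":-1}]'; python3 -c "
from h import *
p,d=bot.grab_frame('side')
cv2.imwrite('pics/s15.png',cv2.resize(p[130:230,210:330,::-1],(600,500),interpolation=cv2.INTER_CUBIC))
"
```

```text
clock: 25.85
position: [0.5222, 0.1418, 0.1234]
tool_rot: [-3.141, 0.001, 0.002]
force: [0.5, -0.1, 0.0]
grip_width: 0.0851
clock: 26.05
position: [0.5224, 0.1395, 0.1236]
tool_rot: [3.141, 0.0, -0.001]
force: [-0.9, 0.4, -0.1]
grip_width: 0.0857
```

View pics/s15.png

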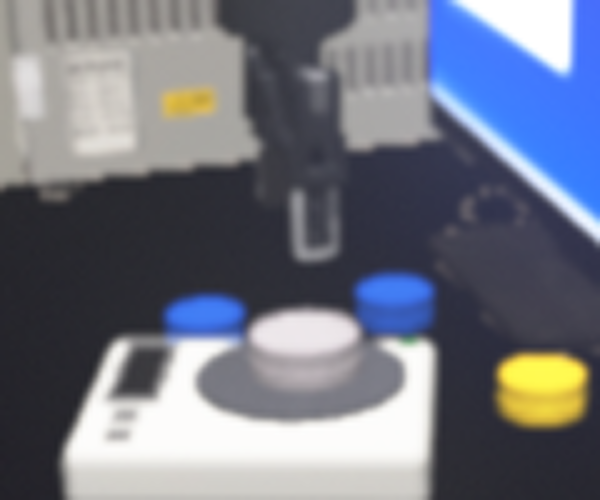

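```bash
python3 -m inch '[{"dx":1,"dy":-0.5,"dz":10,"rx":0,"ry":0,"rz":0,"hand":-1},{"dx":0,"dy":0,"dz":18,"rx":0,"ry":0,"rz":0,"hand":-1},{"dx":0,"dy":0,"dz":15,"rx":0,"ry":0,"rz":0,"hand":-1},{"dx":0,"dy":0,"dz":10,"rx":0,"ry":0,"rz":0,"hand":-1},{"dx":0,"dy":0,"dz":8,"rx":0,"ry":0,"rz":0,"hand":-1},{"dx":0,"dy":0,"dz":7,"rx":0,"ry":0,"rz":0,"hand":-1},{"dx":0,"dy":0,"dz":0,"rx":0,"ry":0,"rz":0,"hand":-1},{"dx":0,"dy":0,"dz":0,"rx":0,"ry":0,"rz":0,"hand":-1}]' 90;  python3 -m inch '[{"dx":0,"dy":0,"dz":0,"rx":0,"ry":0,"rz":0,"hand":-0.7},{"dx":0,"dy":0,"dz":0,"rx":0,"ry":0,"rz":0,"hand":-0.6},{"dx":0,"dy":0,"dz":0,"rx":0,"ry":0,"rz":0,"hand":-0.5},{"dx":0,"dy":0,"dz":0,"rx":0,"ry":0,"rz":0,"hand":-0.3},{"dx":0,"dy":0,"dz":0,"rx":0,"ry":0,"rz":0,"hand":1},{"dx":0,"dy":0,"dz":0,"rx":0,"ry":0,"rz":0,"hand":1},{"dx":0,"dy":0,"dz":0,"rx":0,"ry":0,"rz":0,"hand":1}]' 90; python3 -c "
from h import *
p,d=bot.grab_frame('side')
cv2.imwrite('pics/s16.png',cv2.resize(p[130:230,210:330,::-1],(600,500),interpolation=cv2.INTER_CUBIC))
"
```

```text
clock: 26.9
position: [0.5237, 0.1413, 0.0558]
tool_rot: [-3.142, -0.0, 0.001]
force: [0.5, -0.5, 0.4]
grip_width: 0.0853
clock: 27.6
position: [0.5238, 0.1406, 0.0567]
tool_rot: [3.141, -0.001, 0.0]
force: [-7.7, -7.9, 23.5]
grip_width: 0.0608
```

View pics/s16.png

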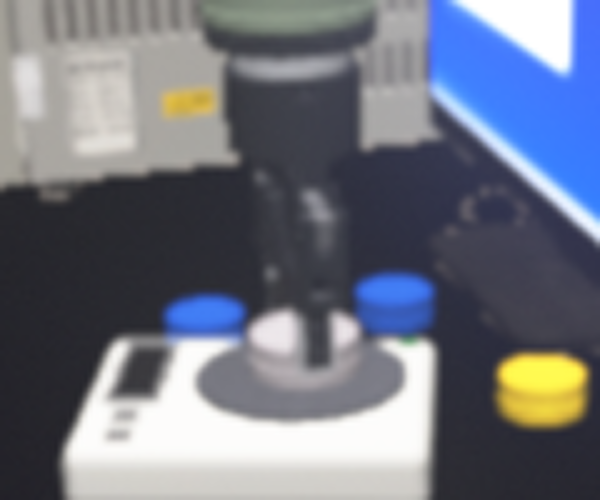

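```bash
python3 -m inch '[{"dx":0,"dy":0,"dz":-3,"rx":0,"ry":0,"rz":0,"hand":1},{"dx":0,"dy":0,"dz":-7,"rx":0,"ry":0,"rz":0,"hand":1},{"dx":0,"dy":0,"dz":-15,"rx":0,"ry":0,"rz":0,"hand":1},{"dx":0,"dy":0,"dz":-20,"rx":0,"ry":0,"rz":0,"hand":1},{"dx":0,"dy":0,"dz":-15,"rx":0,"ry":0,"rz":0,"hand":1},{"dx":0,"dy":0,"dz":0,"rx":0,"ry":0,"rz":0,"hand":1}]'; python3 -c "
from h import *
p,d=bot.grab_frame('side')
cv2.imwrite('pics/s17.png',cv2.resize(p[110:230,210:330,::-1],(600,600),interpolation=cv2.INTER_CUBIC))
"
```

```text
clock: 28.25
position: [0.5244, 0.1417, 0.1174]
tool_rot: [-3.141, -0.003, 0.001]
force: [0.0, -0.3, -5.2]
grip_width: 0.0609
```

View pics/s17.png

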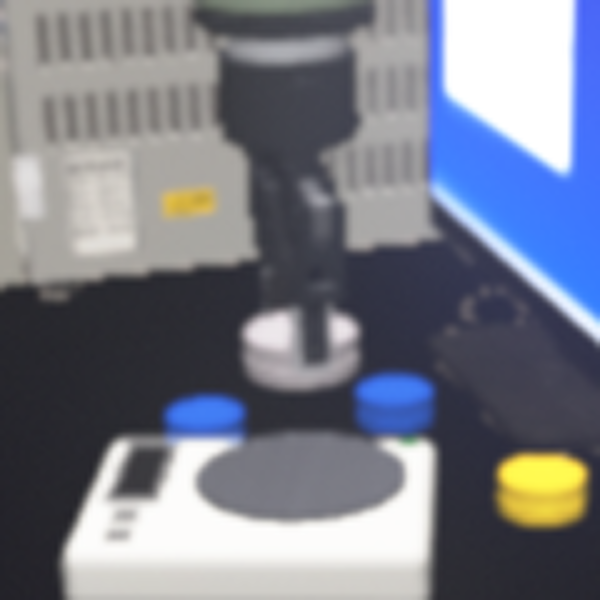

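```bash
python3 -m inch '[{"dx":2,"dy":10,"dz":-5,"rx":0,"ry":0,"rz":0,"hand":1},{"dx":5,"dy":22,"dz":-5,"rx":0,"ry":0,"rz":0,"hand":1},{"dx":8,"dy":36,"dz":0,"rx":0,"ry":0,"rz":0,"hand":1},{"dx":9,"dy":42,"dz":0,"rx":0,"ry":0,"rz":0,"hand":1},{"dx":9,"dy":42,"dz":0,"rx":0,"ry":0,"rz":0,"hand":1},{"dx":9,"dy":42,"dz":0,"rx":0,"ry":0,"rz":0,"hand":1},{"dx":9,"dy":42,"dz":0,"rx":0,"ry":0,"rz":0,"hand":1},{"dx":9,"dy":42,"dz":0,"rx":0,"ry":0,"rz":0,"hand":1},{"dx":9,"dy":40,"dz":0,"rx":0,"ry":0,"rz":0,"hand":1},{"dx":8,"dy":36,"dz":0,"rx":0,"ry":0,"rz":0,"hand":1}]'; python3 -m inch '[{"dx":8,"dy":32,"dz":5,"rx":0,"ry":0,"rz":0,"hand":1},{"dx":5,"dy":20,"dz":10,"rx":0,"ry":0,"rz":0,"hand":1},{"dx":1,"dy":10,"dz":15,"rx":0,"ry":0,"rz":0,"hand":1},{"dx":0,"dy":0,"dz":15,"rx":0,"ry":0,"rz":0,"hand":1},{"dx":0,"dy":0,"dz":0,"rx":0,"ry":0,"rz":0,"hand":1},{"dx":0,"dy":0,"dz":0,"rx":0,"ry":0,"rz":0,"hand":1}]'; python3 -c "
from h import *
p,d=bot.grab_frame('side');cv2.imwrite('pics/s18.png',p[:,:,::-1])"
```

```text
clock: 29.3
position: [0.6, -0.2159, 0.1247]
tool_rot: [3.142, 0.002, -0.0]
force: [0.9, 0.5, -5.1]
grip_width: 0.0612
clock: 29.9
position: [0.6147, -0.273, 0.0802]
tool_rot: [-3.14, 0.001, 0.002]
force: [0.3, 0.4, -4.5]
grip_width: 0.061
```

View pics/s18.png

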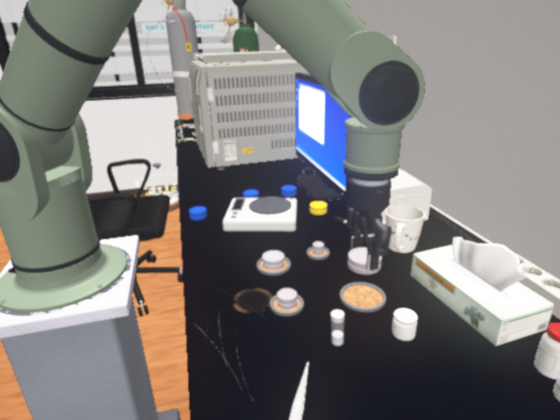

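```bash
python3 -m inch '[{"dx":0.5,"dy":1.5,"dz":10,"rx":0,"ry":0,"rz":0,"hand":1},{"dx":0,"dy":0,"dz":20,"rx":0,"ry":0,"rz":0,"hand":1},{"dx":0,"dy":0,"dz":18,"rx":0,"ry":0,"rz":0,"hand":1},{"dx":0,"dy":0,"dz":11,"rx":0,"ry":0,"rz":0,"hand":1},{"dx":0,"dy":0,"dz":6,"rx":0,"ry":0,"rz":0,"hand":1},{"dx":0,"dy":0,"dz":3,"rx":0,"ry":0,"rz":0,"hand":1},{"dx":0,"dy":0,"dz":0,"rx":0,"ry":0,"rz":0,"hand":1}]';for i in 1 2 3; do python3 -m inch '[{"dx":0,"dy":0,"dz":0.7,"rx":0,"ry":0,"rz":0,"hand":1},{"dx":0,"dy":0,"dz":0,"rx":0,"ry":0,"rz":0,"hand":1}]' | egrep 'pos|force'; done
```

```text
clock: 30.65
position: [0.6155, -0.2762, 0.0126]
tool_rot: [-3.142, -0.0, 0.001]
force: [-0.0, -0.0, -4.7]
grip_width: 0.0607
position: [0.6156, -0.2763, 0.0124]
force: [-0.4, 0.6, -5.1]
position: [0.6154, -0.2762, 0.0113]
force: [-0.1, -0.4, -5.9]
position: [0.6153, -0.2762, 0.0104]
force: [-1.0, -0.2, -4.4]
```

```bash
for i in 1 2 3; do python3 -m inch '[{"dx":0,"dy":0,"dz":0.7,"rx":0,"ry":0,"rz":0,"hand":1},{"dx":0,"dy":0,"dz":0,"rx":0,"ry":0,"rz":0,"hand":1}]' | egrep 'pos|force'; done
```

```text
position: [0.6153, -0.2762, 0.0097]
force: [-0.1, 0.3, -5.9]
position: [0.6154, -0.2762, 0.009]
force: [0.4, -1.3, -4.5]
position: [0.6154, -0.2762, 0.009]
force: [-2.4, 1.9, 5.5]
```

```bash
python3 -m inch '[{"dx":0,"dy":0,"dz":-0.2,"rx":0,"ry":0,"rz":0,"hand":1},{"dx":0,"dy":0,"dz":0,"rx":0,"ry":0,"rz":0,"hand":-0.7},{"dx":0,"dy":0,"dz":0,"rx":0,"ry":0,"rz":0,"hand":-1},{"dx":0,"dy":0,"dz":0,"rx":0,"ry":0,"rz":0,"hand":-1},{"dx":0,"dy":0,"dz":0,"rx":0,"ry":0,"rz":0,"hand":-1},{"dx":0,"dy":0,"dz":-5,"rx":0,"ry":0,"rz":0,"hand":-1},{"dx":0,"dy":0,"dz":-15,"rx":0,"ry":0,"rz":0,"hand":-1},{"dx":0,"dy":0,"dz":-30,"rx":0,"ry":0,"rz":0,"hand":-1},{"dx":0,"dy":0,"dz":-40,"rx":0,"ry":0,"rz":0,"hand":-1},{"dx":0,"dy":0,"dz":-40,"rx":0,"ry":0,"rz":0,"hand":-1}]'; python3 -m inch '[{"dx":-10,"dy":-15,"dz":-30,"rx":0,"ry":0,"rz":0,"hand":-1},{"dx":-10,"dy":-45,"dz":-20,"rx":0,"ry":0,"rz":0,"hand":-1},{"dx":-10,"dy":-45,"dz":0,"rx":0,"ry":0,"rz":0,"hand":-1},{"dx":-10,"dy":-45,"dz":0,"rx":0,"ry":0,"rz":0,"hand":-1},{"dx":-10,"dy":-45,"dz":0,"rx":0,"ry":0,"rz":0,"hand":-1},{"dx":-10,"dy":-45,"dz":0,"rx":0,"ry":0,"rz":0,"hand":-1},{"dx":-10,"dy":-45,"dz":0,"rx":0,"ry":0,"rz":0,"hand":-1},{"dx":-10,"dy":-45,"dz":0,"rx":0,"ry":0,"rz":0,"hand":-1},{"dx":0,"dy":-20,"dz":0,"rx":0,"ry":0,"rz":0,"hand":-1},{"dx":0,"dy":0,"dz":0,"rx":0,"ry":0,"rz":0,"hand":-1}]'; python3 -c "
from h import *
np.set_printoptions(precision=4,suppress=True)
p,d=bot.grab_frame('side');cv2.imwrite('pics/s19.png',cv2.resize(p[200:350,240:440,::-1],(800,600),interpolation=cv2.INTER_CUBIC))
p,d=bot.grab_frame('top');cv2.imwrite('pics/t19.png',cv2.resize(p[150:280,140:410,::-1],(780,375),interpolation=cv2.INTER_CUBIC))
v,u=np.mgrid[140:270,240:410];v=v.ravel();u=u.ravel();D=pt_depth('top',u,v,d[v,u])
for k,c in dict(s=(.588,-.0835),m=(.461,-.2545),l=(.47,-.105),xl=(.6152,-.2753),pot=(.638,-.389),vial=(.516,-.372)).items():
  s=(d[v,u]>0)&(np.hypot(D[:,0]-c[0],D[:,1]-c[1])<.042)&(D[:,2]>.02); P=D[s]; t=P[P[:,2]>np.median(P[:,2])-.005]
  print(k,s.sum(),t.mean(0),t.std(0),(t.min(0)+t.max(0))/2)
"
```

```text
clock: 32.85
position: [0.6153, -0.2761, 0.1412]
tool_rot: [3.142, -0.0, 0.001]
force: [0.9, 0.3, 0.9]
grip_width: 0.0855
clock: 33.85
position: [0.535, 0.0771, 0.19]
tool_rot: [-3.14, -0.002, 0.006]
force: [0.1, -0.9, 0.7]
grip_width: 0.0854
s 66 [ 0.5882 -0.0821  0.0266] [0.007  0.0071 0.0027] [ 0.5887 -0.0821  0.0273]
m 136 [ 0.4617 -0.2527  0.0261] [0.0098 0.0101 0.0026] [ 0.4624 -0.2528  0.027 ]
l 206 [ 0.4696 -0.1056  0.0266] [0.0136 0.0113 0.0025] [ 0.4691 -0.1061  0.027 ]
xl 330 [ 0.6143 -0.2738  0.0261] [0.016  0.0159 0.0024] [ 0.6142 -0.2729  0.027 ]
pot 167 [ 0.6381 -0.3895  0.0403] [0.01   0.0104 0.0024] [ 0.6383 -0.3887  0.0405]
vial 74 [ 0.517  -0.3743  0.0594] [0.0057 0.0067 0.0025] [ 0.5168 -0.3753  0.0593]
```

View pics/s19.png

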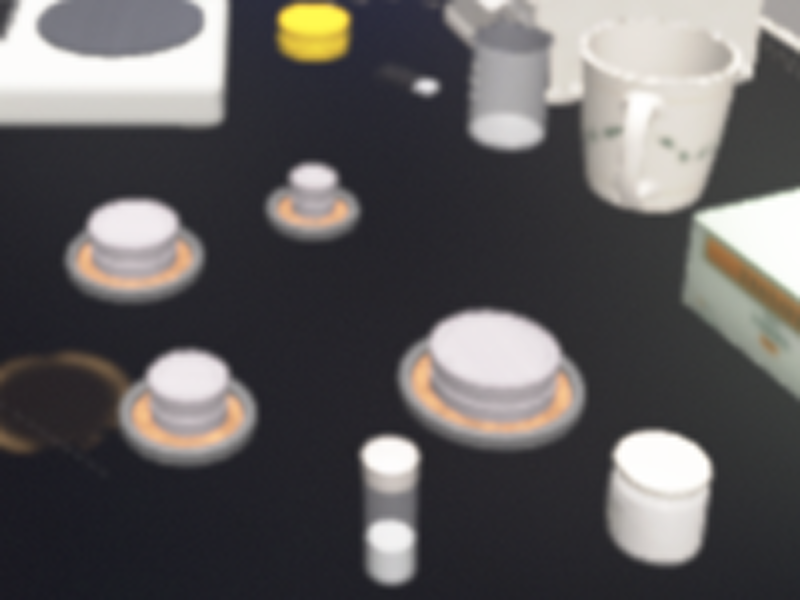

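View pics/t19.png

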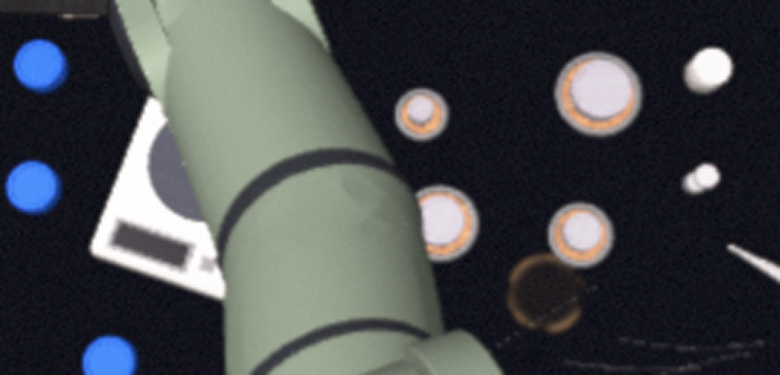

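All four weights lie flat and about central in their cups: S at crop (313,190), L at (135,240), M at (188,390) and XL at (494,360). The vial (390,510) and the pot (660,495) have not moved. I let the arm settle for a moment, then hand in.

```bash
python3 -m inch '[{"dx":0,"dy":0,"dz":0,"rx":0,"ry":0,"rz":0,"hand":-1},{"dx":0,"dy":0,"dz":0,"rx":0,"ry":0,"rz":0,"hand":-1},{"dx":0,"dy":0,"dz":0,"rx":0,"ry":0,"rz":0,"hand":-1}]'; python3 -c "
from workcell import bot
print(bot.job_done())"
```

```text
clock: 34.25
position: [0.5353, 0.0727, 0.1886]
tool_rot: [3.141, 0.0, -0.0]
force: [0.4, 0.5, 1.4]
grip_width: 0.0852
the job is handed in; nothing more can be done
None
```

I took the stack apart from the top down (s, m, l, xl) and lowered each weight onto the cork of its own cup until the wrist force showed contact, then released it. The job was handed in at 34 s with the gripper clear.

- **Weights:** the last side and top views show all four standing flat inside their rims. Measured tops are about 27 mm above the worktop (28 mm expected), and each centre is within about 2 mm of its cup's. The arm hid part of weight_l in the last top view, but the side view shows it whole.
- **Bystanders:** the pot measured within about 1 mm and the vial within about 3 mm of where they first stood. That is within measuring noise, and the arm never went near them.
- **Forces:** the highest wrist reading I saw was about 25 N, while gripping the largest weight.
- **Disagreements:** the gripper read each weight 2 to 3 mm narrower than its stated diameter. The two cameras differed by 1 to 3 mm on the cups and up to about 6 mm on one weight in y. All the grasps and placings still came out centred.

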